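# Crank down the jeweller's screw press

## Robot

A 6-joint arm with a two-finger parallel gripper is mounted at the origin on the work surface. World frame = base frame: x ahead of the robot, y to its left, z up, the work surface at z = 0. Lengths are in m, angles in rad, forces in N, time in s.
With the tool pointing down it reaches from about 0.3 to 0.75 m from the base axis. Payload 8.5 kg.
Tool frame: the origin (TCP) lies midway between the tips of the shut fingers; the grasp point (between the pads) lies 19 mm behind it; z points along the fingers, y is the direction in which the jaws open and shut (so a half turn about z gives the same grasp; the last joint's range is limited). The gripper opens to 85 mm and grips with 20 to 120 N. Pads are 22 mm wide; open, the fingers measure 114 mm over their backs; the gripper's body (76 mm by 85 mm) begins 54 mm behind the grasp point. The pads swing forward as they close: fully open they stand 13 mm farther back than shut.
Start: joints at [-1.492, 0.381, 1.297, -0, 1.464, -0.215], TCP at [0.159, -0.526, 0.231] pointing down, gripper open.
Joint ranges: [-3.11, 3.11], [-0.89, 2.33], [0.22, 2.48], [-1.42, 4.56], [0.17, 2.85], [-2.88, 2.88]. Speed limits (rad/s): [2.39, 2.39, 3.14, 3.14, 3.14, 3.14].

## Interface

Orientations are given as a rotation vector (axis times angle).
In Python, from bench import r, read_camera gives the robot as it stands. The module is installed in compiled form; this text tells all that it offers.
- The arm moves only by the tool move_arm, never from a script. Its argument "moves" is text: rows parted by semicolons, each of 7 numbers parted by spaces: the shift along the tool's x, y, z in cm, then the turn, a rotation vector about the tool's x, y, z in rad, then the closure, from 0 (fully open) to 1 (shut). A call has 1 to 5 rows; each row is the pose to reach, as a shift and turn from the pose measured when the call began, along the tool's axes at that moment; what a row does not reach only later rows make up. A row lasts 1/10 s, in which the tool goes at most 50 mm and 8.59 degrees, less where a joint would pass 70% of its speed; a pose out of reach is approached as far as the arm can. A call with a gripper value outside its range is refused whole. The fingers move at their own pace and stop on an object; the grip force is fixed at half the most. Time passes only in rows, so rows that repeat a pose let the fingers close. It gives the time, the measured TCP pose, the force and the opening at its end, in the units of the state.
- r.get_state(): the state, without advancing time (a new reading comes with each control period).
- read_camera(name): name is "scene" or "top" or "wrist"; returns a dict with "color" (420x560x3 uint8, red, green, blue), "mtx" (3x3 intrinsics, pixels), "camera_from_world" (4x4, takes a point from world to camera coordinates); the wrist camera has in their place "mount" (4x4, takes a point from camera to tool coordinates, whose origin is the TCP and whose axes are the flange's). Camera axes: x right, y up, looking along -z (the intrinsics and any distortion apply to the point x, -y, -z); pixel columns grow to the right and rows downward; lengths in m; the calibration is good to about 2 mm. A picture is of the moment at which its call begins: read the wrist's pose just before it. There is no depth.
- r.hand_in(): hands the job in, once; it reports no verdict.
The state is a dict: "clock": time; "joint_positions": joint angles; "dq": joint speeds; "effort": joint torques, N m; "tool_pos": TCP position; "orientation": TCP orientation; "contact_force": force on the tool from outside, world axes, zero at the start; "wrist_torque": the same for the moment, N m; "width": finger opening in m.
Only numpy, scipy, OpenCV 4.12 (cv2) and the standard library are available. Lean on these libraries where they do the work, as an engineer would, in place of code of your own. Each camera call takes 0.05 s, during which the arm holds its last target.

## Task

Fit the loose crank fully home onto the square end of the press's spindle and wind it clockwise until the platen is fully down and you feel its stop, without forcing it. Then lift the crank straight off and lay it gently back on the wooden board, flat, handle up, with hub and handle both over the board; leave the other things where they are.

Things in the scene. Friction and masses are not known exactly. Their poses are not given: they have to be found in the camera images.
- crank: Loose steel crank, 0.18 to 0.3 kg, lying flat on the board, handle up. Origin: centre of the hub's underside, on the socket's axis; x runs along the arm to the handle, z up. Arm: flat bar 18 mm wide, 10 mm thick, flush with the hub's underside, to 71 mm from the origin.
- crank_hub (a point): Centre of the top of the crank's hub, 36 mm above the crank's origin. The hub is a square block, 30 x 30 x 36 mm tall, sides parallel to the crank's x and y, with a square 16 mm hole right through it along z (sides parallel to the hub's). Good to grip for fitting and lifting off.
- crank_handle (a point): Half way up the axis of the crank's handle: 60 mm along x and 37 mm above the crank's origin. Handle: upright, round, wooden, 18 mm wide, from 12 to 64 mm above the crank's underside; its sleeve spins freely on its pin, so it can be held while the crank goes round.
- press: Small green screw press fixed to the bench: base 120 x 150 mm, columns at y = +-52 mm, crosshead 50 x 136 mm with its top 140 mm up (column nuts to 146). Origin: centre of the base's underside; z up, y along the crosshead. Forcing it with over about 15 N at the handle against the stop spoils it; 6 to 10 N is enough to feel the stop.
- shoulder (a point): On the spindle's upright axis, at the top of its round shoulder (32 mm wide), 150 mm above the bench, where the crank's underside rests when fully home. Fixed to the press: does not turn with the spindle. The spindle turns with about 0.12 N m (2 N at the handle), stays where it is left, never rises or sinks. Clockwise seen from above winds the platen down, about 15 mm a turn.
- spindle_end (a point): Centre of the end face of the spindle's square end, 26 mm above the shoulder. Square 14 x 14 mm, its last 3 mm tapering to 10 mm. The angle of the square differs each time and is not measured (these axes are the press's): see or feel for it. It repeats every 90 degrees; the socket enters within about 5 degrees of it, until then the hub rides on the square's end.
- platen_face (a point): Centre of the underside of the press's round steel platen (56 mm wide). 50 mm above the bench when fully down on the die, where the spindle meets a hard stop; it starts 11 to 22 mm higher (0.75 to 1.5 turns).
- board: Wooden work board fixed on the bench, 180 mm (its x) by 200 mm (its y), 12 mm thick, on which the crank lies at the start and must lie at the end. Origin: centre of its underside.
- jar: Bystander, leave alone: small clear jar with a steel lid, 42 mm wide, 48 mm tall, stands between press and board; origin at the centre of its underside.
- flux_bottle: Bystander, leave alone: white bottle, 56 mm wide, 130 mm tall, at the far side; origin at the centre of its underside.
- bowl: Bystander, leave alone: white bowl, 110 mm wide, 50 mm tall, at the far side; origin at the centre of its underside.
- cup: Bystander, leave alone: small red cup, 60 mm wide, 55 mm tall, at the far side; origin at the centre of its underside.
- hammer: Bystander, leave alone: hammer 220 mm long, lying at the robot's right; origin at the centre of its underside.
- screwdriver: Bystander, leave alone: screwdriver 180 mm long, lying at the robot's left; origin at the centre of its underside.
- mandrel: Bystander, leave alone: steel ring mandrel, an upright cone 32 mm wide, 110 mm tall, at the far side right; origin at the centre of its underside.
There are look-alikes about, which are no part of the job. What is shaped like the crank but turquoise or yellow is not meant.

How it is judged:
On the way, in this order (a step that is already met when the one before it is completed fails the run):
1. the crank sits fully home on the spindle's square end (underside within 3 mm of the shoulder, centred within 3 mm, upright), the platen still up (horizontal distance between crank and shoulder below 0.003 m and z of crank in the frame of press between 0.147 and 0.153 m and angle between crank's own z axis and vertical below 0.08 rad and z of platen_face in the frame of press above 0.055 m), for 0.2 s.
2. with the crank still on the spindle, the platen is wound fully down (within 1 mm of the die stop) (horizontal distance between crank and shoulder below 0.003 m and z of crank in the frame of press between 0.147 and 0.153 m and angle between crank's own z axis and vertical below 0.08 rad and z of platen_face in the frame of press below 0.051 m), for 0.2 s.
3. the crank is lifted off the spindle, the platen still down (z of crank in the frame of press above 0.178 m and z of platen_face in the frame of press below 0.051 m), for 0.05 s.
At the end, for the whole second after the job is handed in: The platen is within 1 mm of its lowest position, and the crank lies at rest on the board, flat (within 0.06 rad, underside within 4 mm of the board's top), handle up, with hub centre and handle both over the board, released (z of platen_face in the frame of press below 0.051 m and x of crank in the frame of board between -0.09 and 0.09 m and y of crank in the frame of board between -0.1 and 0.1 m and x of crank_handle in the frame of board between -0.09 and 0.09 m and y of crank_handle in the frame of board between -0.1 and 0.1 m and z of crank in the frame of board between 0.009 and 0.016 m and angle between crank's own z axis and vertical below 0.06 rad and linear speed of crank below 0.02 m/s); the robot touches nothing.
It fails at once if the crank is forced on the press: the contact forces between them add up to more than 180 N, about 16 N at the handle against the stop (contact force between crank and press above 180 N).
It fails at once if the crank is dropped on or pressed hard into the board (more than 100 N) (contact force between crank and board above 100 N).
It fails at once if a bystander is moved by more than 30 mm (distance of any of jar, flux_bottle, bowl, cup, hammer, screwdriver, mandrel from where it was at the start of the episode above 0.03 m).
It also fails if it takes over 72 s, if anything falls off the work surface, if the arm or the gripper's body presses on something with over 40 N, if the wrist force passes 120 N, or if a joint passes its speed limit or range.

## Working session

There is one attempt and no reset: what is moved stays moved. The work goes in short steps, Python scripts to look and compute and a tool call to move; the robot and the scene stay as the last step left them, time stands still between calls to the robot, and variables do not carry over. Pictures are saved under pics/ and viewed, and the job is handed in when it is done.

Besides the shell and the picture viewer there is one more tool, called after "Request:" as a command line: name --argument value ..., lists and objects as JSON in quotes. move_arm: Moves the arm, as the interface text tells. Its arguments: {"type":"object","properties":{"moves":{"type":"string"}},"required":["moves"]}

```bash
mkdir -p pics; ls; cat > h.py <<'E'
import numpy as np, cv2
from scipy.spatial.transform import Rotation as R
from bench import r, read_camera
def save(name,fn,crop=None,scale=1):
    d=read_camera(name); im=d["color"][:,:,::-1]
    if crop: x0,y0,x1,y1=crop; im=im[y0:y1,x0:x1]
    if scale!=1: im=cv2.resize(im,None,fx=scale,fy=scale,interpolation=cv2.INTER_CUBIC)
    cv2.imwrite("pics/"+fn,im); return d
def T_cw(d,st=None):
    if "camera_from_world" in d: return np.array(d["camera_from_world"])
    M=np.eye(4); M[:3,:3]=R.from_rotvec(st["orientation"]).as_matrix(); M[:3,3]=st["tool_pos"]
    return np.linalg.inv(M@np.array(d["mount"]))
def ray(d,u,v,st=None):
    T=T_cw(d,st); K=np.array(d["mtx"])
    p=np.linalg.inv(K)@np.array([u,v,1.]); dc=np.array([p[0],-p[1],-1.])
    Ri=T[:3,:3].T; return -Ri@T[:3,3], Ri@dc
def onz(d,u,v,z,st=None):
    o,k=ray(d,u,v,st); return o+k*(z-o[2])/k[2]
def proj(d,P,st=None):
    T=T_cw(d,st); c=T[:3,:3]@np.array(P)+T[:3,3]; q=np.array(d["mtx"])@np.array([c[0],-c[1],-c[2]]); return q[:2]/q[2]
def tri(rs):
    A=np.zeros((3,3));b=np.zeros(3)
    for o,k in rs:
        k=k/np.linalg.norm(k); M=np.eye(3)-np.outer(k,k); A+=M;b+=M@o
    return np.linalg.solve(A,b)
E
python3 - <<'E'
from h import *
d=save("scene","s0.png"); t=save("top","t0.png"); print({k:(v if k!='color' else 0) for k,v in d.items()}); print(t["mtx"],t["camera_from_world"]); st=r.get_state(); w=save("wrist","w0.png"); print(w["mtx"],w["mount"]); print(st)
E
```

```text
pics
{'color': 0, 'mtx': array([[486.7360233 ,   0.        , 281.38679179],
       [  0.        , 486.7360233 , 207.3945621 ],
       [  0.        ,   0.        ,   1.        ]]), 'camera_from_world': array([[ 0.67109331,  0.74136161, -0.00409088, -0.36167981],
       [-0.41794266,  0.38287496,  0.82385114,  0.11402338],
       [ 0.6123379 , -0.55117124,  0.56679147, -1.94022187],
       [ 0.        ,  0.        ,  0.        ,  1.        ]])}
[[466.20613607   0.         279.91561414]
 [  0.         466.20613607 201.52702267]
 [  0.           0.           1.        ]] [[-0.05721403 -0.99834559  0.00571334  0.0166542 ]
 [ 0.9707098  -0.05429089  0.23404056 -0.59250018]
 [-0.23334318  0.0189364   0.97221005 -1.11956779]
 [ 0.          0.          0.          1.        ]]
[[316.35826443   0.         276.78762717]
 [  0.         316.35826443 208.35900017]
 [  0.           0.           1.        ]] [[ 1.59376046e-04  9.59522565e-01  2.81631712e-01  7.21230469e-02]
 [ 9.99999914e-01 -2.60632038e-04  3.22074133e-04  5.94349034e-04]
 [ 3.82439646e-04  2.81631636e-01 -9.59522525e-01 -1.41081674e-01]
 [ 0.00000000e+00  0.00000000e+00  0.00000000e+00  1.00000000e+00]]
{'clock': 0.1, 'joint_positions': array([-1.49229390e+00,  3.81138283e-01,  1.29813568e+00, -5.36582992e-06,
        1.46361738e+00, -2.15305383e-01]), 'dq': array([-0.00098946, -0.00160532, -0.00306855, -0.00121162, -0.00106813,
       -0.00117275]), 'effort': array([ 5.40965717e-03, -4.49218619e+01, -2.31654990e+01, -4.94597634e-05,
        3.65128581e-03, -1.21479155e-05]), 'tool_pos': array([ 0.15925252, -0.52617293,  0.23078496]), 'orientation': array([-3.10647241e+00, -4.59665238e-01, -1.31014407e-04]), 'contact_force': array([-0.03046794, -0.19786323, -0.32310534]), 'wrist_torque': array([ 0.03312614, -0.0176385 ,  0.00598295]), 'width': 0.08553401083229054}
```

View pics/s0.png

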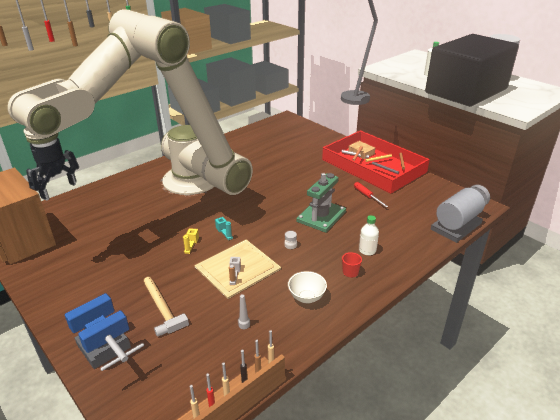

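View pics/t0.png

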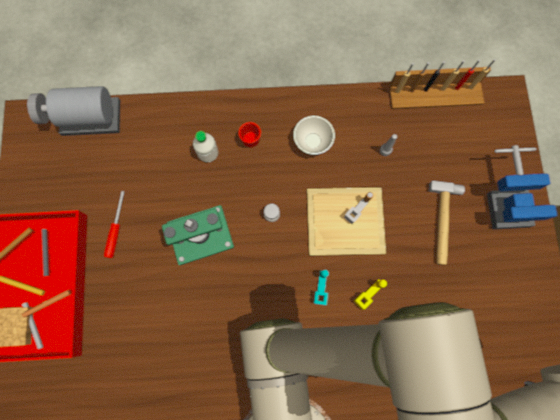

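View pics/w0.png

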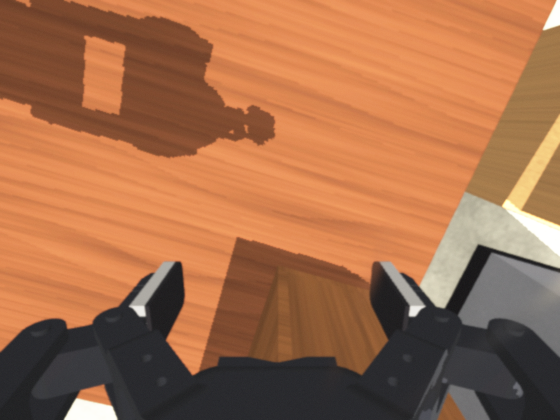

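The scene and top views show the steel crank on the board (top view: hub ~(354,214), handle ~(367,198)) and the press at ~(197,235). I'll zoom in on those next.

```bash
python3 - <<'E'
from h import *
a=save("top","tc.png",(300,180,400,260),7)
b=save("top","tp.png",(155,195,245,270),8)
c=save("scene","sp.png",(285,160,355,240),7)
e=save("scene","sb.png",(190,230,290,300),7)
print(onz(a,354,214,.048),onz(a,367,198,.076),onz(a,190,224,.176))
E
```

```text
[ 0.55399936 -0.20676868  0.048     ] [ 0.58795591 -0.23874408  0.076     ] [0.52577296 0.19377905 0.176     ]
```

View pics/tc.png

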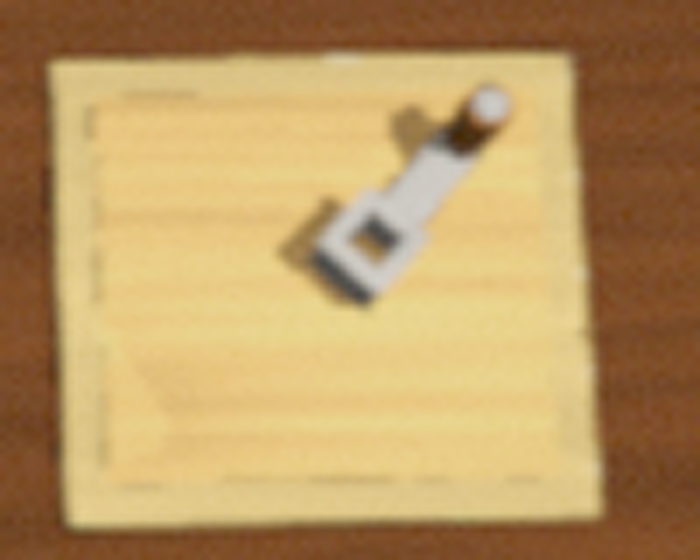

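View pics/tp.png

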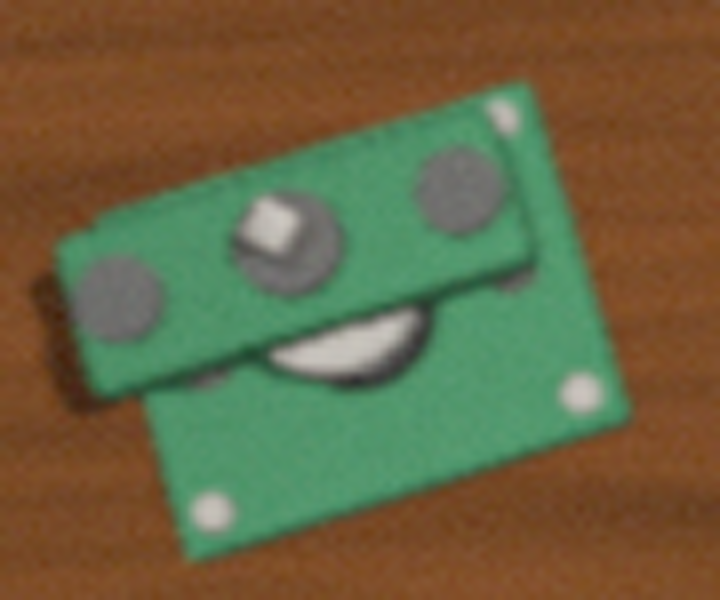

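View pics/sp.png

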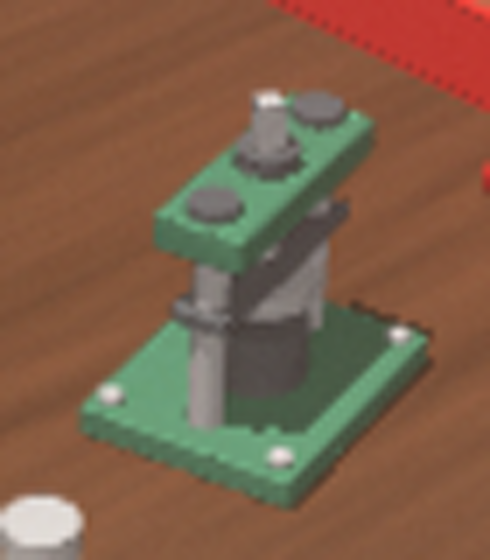

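View pics/sb.png

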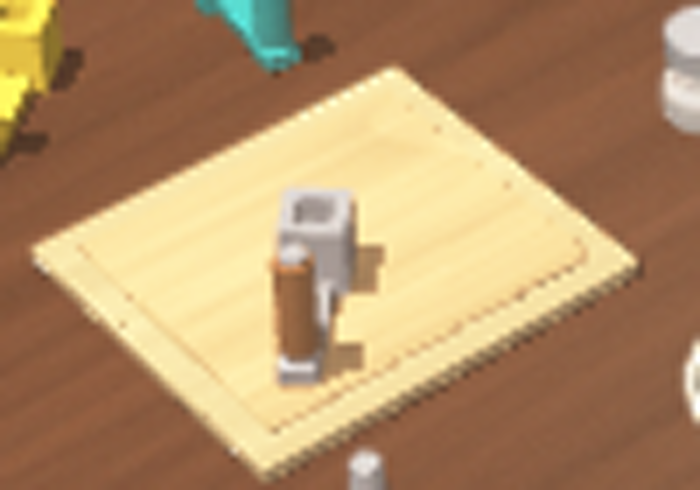

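```bash
python3 - <<'E'
from h import *
d=read_camera("top"); s=read_camera("scene")
f=lambda U,V,x0,y0,k:(x0+(U+.5)/k-.5,y0+(V+.5)/k-.5)
hub=f(372,241,300,180,7); ha=f(490,104,300,180,7)
sp=f(271,225,155,195,8); n1=f(118,298,155,195,8);n2=f(460,190,155,195,8)
H=onz(d,*hub,.048);A=onz(d,*ha,.076);S=onz(d,*sp,.176);N1=onz(d,*n1,.146);N2=onz(d,*n2,.146)
print("hub",H,"handle",A,np.linalg.norm((A-H)[:2]),np.degrees(np.arctan2(*(A-H)[[1,0]])))
print("sp",S,"nuts",N1,N2,np.linalg.norm(N1-N2),(N1+N2)/2)
hs=f(316,210,190,230,7);as_=f(293,250,190,230,7);ss=f(268,98,285,160,7)
print("scene hub",onz(s,*hs,.048),"handle",onz(s,*as_,.076),"sp",onz(s,*ss,.176))
print("tri hub",tri([ray(d,*hub),ray(s,*hs)]),"sp",tri([ray(d,*sp),ray(s,*ss)]))
for c in [(50,62),(572,55),(605,520),(68,527)]: print(onz(d,*f(*c,300,180,7),.012))
print("jar",onz(d,272,212,.048))
E
```

```text
hub [ 0.55418581 -0.20344464  0.048     ] handle [ 0.59694186 -0.24625045  0.076     ] 0.060501388380462186 -45.033324627733606
sp [0.52903403 0.19731217 0.176     ] nuts [0.5158683  0.24776055 0.146     ] [0.54254542 0.14699751 0.146     ] 0.10423463490856932 [0.52920686 0.19737903 0.146     ]
scene hub [ 0.55550727 -0.20364871  0.048     ] handle [ 0.59606286 -0.24473497  0.076     ] sp [0.52944938 0.19625105 0.176     ]
tri hub [ 0.55453001 -0.20334148  0.04718073] sp [0.52895611 0.19718256 0.17549648]
[ 0.63875245 -0.09232865  0.012     ]
[ 0.63031685 -0.29391506  0.012     ]
[ 0.45054966 -0.28678897  0.012     ]
[ 0.4592751  -0.08634718  0.012     ]
jar [0.57115882 0.00473589 0.048     ]
```

```bash
cat >> h.py <<'E'
def mv(x,y,z,psi_deg):
    "shift cm and rotvec in tool axes for tool-down target with tool x at yaw psi"
    st=r.get_state(); R0=R.from_rotvec(st["orientation"])
    Rt=R.from_euler('z',psi_deg,degrees=True)*R.from_rotvec([np.pi,0,0])
    s=R0.inv().apply(np.array([x,y,z])-st["tool_pos"])*100; q=(R0.inv()*Rt).as_rotvec()
    print("t",st["clock"],"pos",st["tool_pos"].round(4),"F",st["contact_force"].round(1),"w",round(st["width"],4)); print("move",s.round(2),q.round(3))
E
python3 -c "
from h import *
mv(.529,.197,.29,135); mv(.35,-.16,.29,60)"
```

```text
t 0.45 pos [ 0.1593 -0.5264  0.2313] F [ 0.1 -1.3  0.2] w 0.0856
move [ 56.34 -58.53  -5.87] [-0.    -0.    -2.062]
t 0.45 pos [ 0.1593 -0.5264  0.2313] F [ 0.1 -1.3  0.2] w 0.0856
move [ 28.87 -29.55  -5.87] [-0.    -0.    -0.753]
```

Request:
move_arm --moves "28.8 -29.5 -5.9 0 0 -0.75 0;28.8 -29.5 -5.9 0 0 -0.75 0;28.8 -29.5 -5.9 0 0 -0.75 0;28.8 -29.5 -5.9 0 0 -0.75 0;56.3 -58.5 -5.9 0 0 -2.06 0"

```text
clock: 0.95
tool_pos: [0.2738, -0.3046, 0.2628]
orientation: [2.718, 1.573, 0.0]
contact_force: [0.8, -0.2, -0.9]
width: 0.0851
```

```bash
python3 -c "
from h import *
mv(.529,.197,.29,135)"
```

```text
t 0.95 pos [ 0.2738 -0.3046  0.2628] F [ 0.8 -0.2 -0.9] w 0.0851
move [56.21 -2.85 -2.76] [ 1.000e-03  1.000e-03 -1.307e+00]
```

Request:
move_arm --moves "56.2 -2.9 -2.7 0 0 -1.31 0;56.2 -2.9 -2.7 0 0 -1.31 0;56.2 -2.9 -2.7 0 0 -1.31 0;56.2 -2.9 -2.7 0 0 -1.31 0;56.2 -2.9 -2.7 0 0 -1.31 0"

```text
clock: 1.45
tool_pos: [0.3866, -0.0815, 0.2746]
orientation: [1.952, 2.459, -0.001]
contact_force: [0.2, -1.1, -0.4]
width: 0.0856
```

```bash
python3 -c "
from h import *
mv(.529,.197,.29,135)"
```

```text
t 1.45 pos [ 0.3866 -0.0815  0.2746] F [ 0.2 -1.1 -0.4] w 0.0856
move [23.89 20.19 -1.56] [ 0.     0.002 -0.556]
```

Request:
move_arm --moves "23.9 20.2 -1.6 0 0 -0.56 0;23.9 20.2 -1.6 0 0 -0.56 0;23.9 20.2 -1.6 0 0 -0.56 0;23.9 20.2 -1.6 0 0 -0.56 0;23.9 20.2 -1.6 0 0 -0.56 0"

```text
clock: 1.95
tool_pos: [0.5, 0.1412, 0.2873]
orientation: [1.191, 2.905, -0.001]
contact_force: [0.9, -1.6, -0.1]
width: 0.0852
```

Request:
move_arm --moves "0 0 0 0 0 0 0"

```text
clock: 2.05
tool_pos: [0.5012, 0.1454, 0.2868]
orientation: [1.183, 2.908, 0.001]
contact_force: [-0.8, -1.2, -0.6]
width: 0.0852
```

```bash
python3 -c "
from h import *
mv(.529,.197,.29,135)"
```

```text
t 2.05 pos [0.5012 0.1454 0.2868] F [-0.8 -1.2 -0.6] w 0.0852
move [ 1.62  5.63 -0.32] [0.001 0.001 0.012]
```

Request:
move_arm --moves "1.6 5.6 -0.3 0 0 0 0;1.6 5.6 -0.3 0 0 0 0;1.6 5.6 -0.3 0 0 0 0"

```text
clock: 2.35
tool_pos: [0.5291, 0.1974, 0.2893]
orientation: [1.181, 2.91, -0.0]
contact_force: [-0.1, -0.6, -0.4]
width: 0.0852
```

```bash
python3 -c "
from h import *
st=r.get_state(); d=save('wrist','w1.png'); 
print(st['tool_pos'],st['dq'].round(3),proj(d,[.529,.197,.176],st))
c=proj(d,[.529,.197,.176],st).astype(int); im=d['color'][c[1]-60:c[1]+60,c[0]-60:c[0]+60,::-1]; cv2.imwrite('pics/w1c.png',cv2.resize(im,None,fx=5,fy=5,interpolation=cv2.INTER_CUBIC)); print(c)
"
```

```text
[0.52912015 0.19738518 0.28932326] [-0.038 -0.033  0.045 -0.009 -0.006 -0.02 ] [276.03039771 204.0766188 ]
[276 204]
```

View pics/w1c.png

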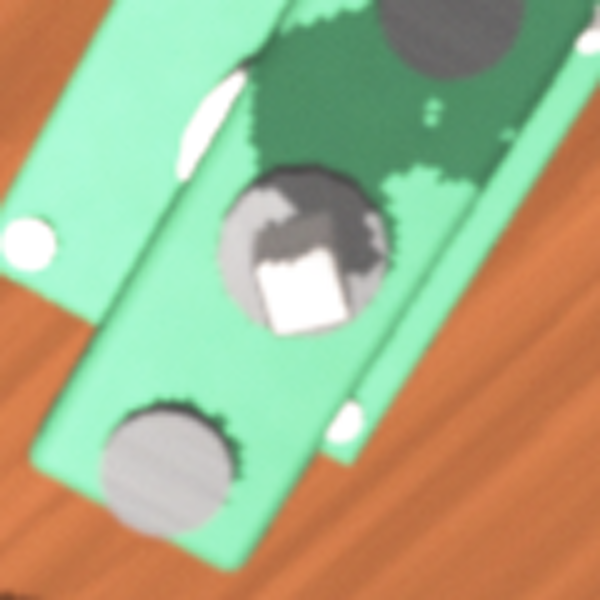

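View pics/w1.png

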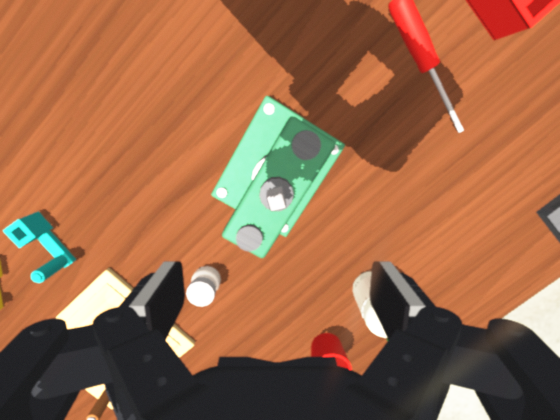

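```bash
python3 -c "
from h import *
st=r.get_state(); d=read_camera('wrist'); im=d['color']
g=im[144:264,216:336].min(2); m=(g>225).astype(np.uint8); n,l,s,c=cv2.connectedComponentsWithStats(m)
i=l[58,60]; print(s[i],c[i]+[216,144]); q=(l==i).astype(np.uint8)
ct=max(cv2.findContours(q,0,1)[0],key=cv2.contourArea); rr=cv2.minAreaRect(ct); print(rr)
for box in (cv2.boxPoints(rr)+[216,144], np.array([(257,265),(325,247),(347,318),(277,335)])/5-.4+[216,144]):
  P=np.array([onz(d,*b,.175,st)[:2] for b in box]); print(P.mean(0))
  for k in range(4):
    e=P[(k+1)%4]-P[k]; print(np.linalg.norm(e).round(4),np.degrees(np.arctan2(e[1],e[0]))%90)
mv(.5546,-.2035,.15,135)
"
```

```text
[ 53  50  17  16 204] [277.01960784 201.63235294]
((61.000003814697266, 57.500003814697266), (14.862703323364258, 14.230247497558594), 71.56504821777344)
[0.52784028 0.19781924]
0.0119 64.67262230761614
0.0128 63.94643233479401
0.012 64.92734712352093
0.0129 63.247024701779026
[0.52741471 0.19694971]
0.0117 60.98099048231928
0.0128 62.707778920573176
0.0122 59.9634602652786
0.0126 60.769040376303224
t 2.45 pos [0.5286 0.1958 0.2897] F [-0.2 -0.3  0.5] w 0.0854
move [-29.73 -26.76  14.01] [0.    0.001 0.012]
```

```bash
python3 -c "
from h import *
d=read_camera('top')
c=d['color'][205:240,170:210,::-1]; cv2.imwrite('pics/tp2.png',cv2.resize(c,None,fx=16,fy=16,interpolation=cv2.INTER_CUBIC)); print(c.shape)
st=r.get_state();d=read_camera('wrist')
c=d['color'][180:225,255:300,::-1]; cv2.imwrite('pics/w2c.png',cv2.resize(c,None,fx=13,fy=13,interpolation=cv2.INTER_CUBIC))
mv(.529,.197,.24,135)
"
```

```text
(35, 40, 3)
t 2.55 pos [0.5285 0.1955 0.2901] F [ 0.6  0.6 -0.3] w 0.0857
move [0.08 0.14 5.01] [0.001 0.002 0.011]
```

View pics/tp2.png

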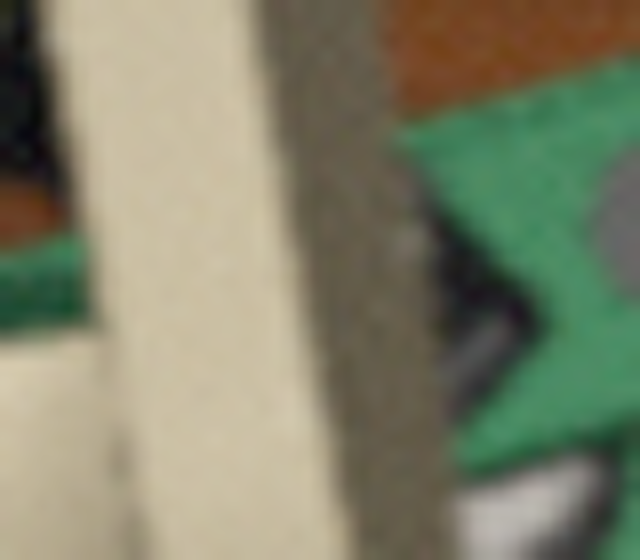

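View pics/w2c.png

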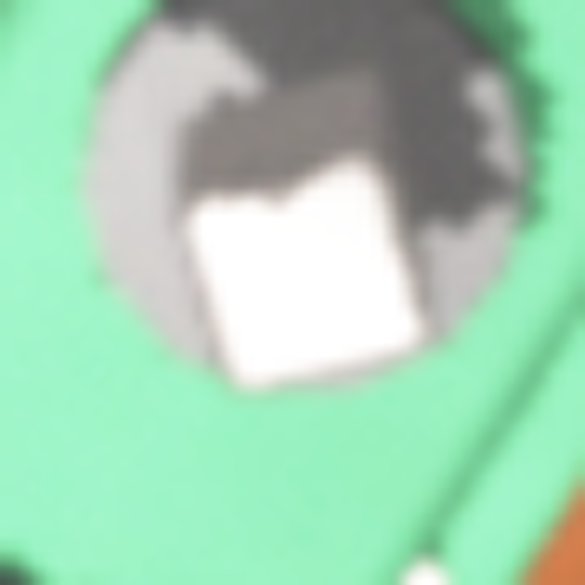

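```bash
python3 -c "
import cv2
a=cv2.imread('pics/t0.png')[208:238,174:206]; a=cv2.resize(a,None,fx=18,fy=18,interpolation=cv2.INTER_NEAREST)
b=cv2.imread('pics/s0.png')[168:192,310:336]; b=cv2.resize(b,None,fx=18,fy=18,interpolation=cv2.INTER_NEAREST)
cv2.imwrite('pics/t0c.png',a); cv2.imwrite('pics/s0c.png',b)"
```

```text
(no output)
```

View pics/t0c.png

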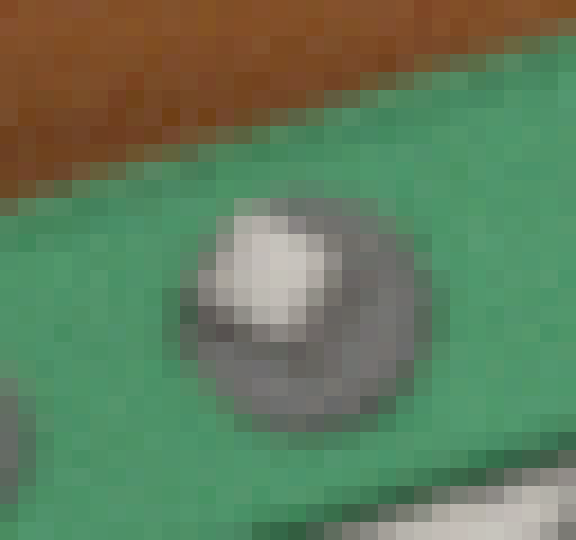

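Request:
move_arm --moves "0 0.1 5 0 0 0.01 0;0 0.1 5 0 0 0.01 0"

```text
clock: 2.75
tool_pos: [0.5264, 0.1947, 0.2352]
orientation: [-1.2, -2.895, 0.009]
contact_force: [-0.3, -1.3, 0.0]
width: 0.0854
```

```bash
python3 -c "
from h import *
st=r.get_state();d=read_camera('wrist'); c=proj(d,[.5285,.197,.175],st).astype(int); print(c,st['tool_pos'],st['orientation'])
x0,y0=c-30
cc=d['color'][y0:y0+60,x0:x0+60,::-1]; cv2.imwrite('pics/w3c.png',cv2.resize(cc,None,fx=10,fy=10,interpolation=cv2.INTER_CUBIC))
"
```

```text
[281 225] [0.5263804  0.19467106 0.23515748] [-1.19974165 -2.89487632  0.0092791 ]
```

View pics/w3c.png

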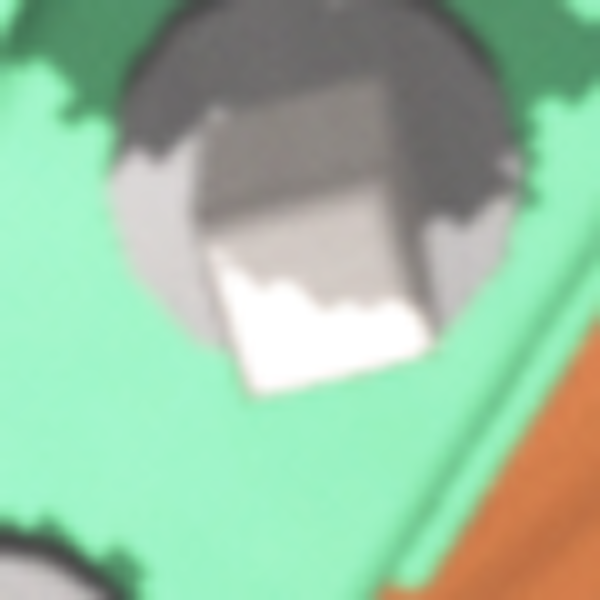

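```bash
python3 -c "
from h import *
mv(.5546,-.2035,.16,135)"
```

```text
t 2.8 pos [0.528  0.1951 0.2387] F [-0.4 -0.1  0.8] w 0.0858
move [-30.07 -26.28   7.92] [-0.004 -0.002  0.   ]
```

Request:
move_arm --moves "-30 -26.3 7.9 0 0 0 0;-30 -26.3 7.9 0 0 0 0;-30 -26.3 7.9 0 0 0 0;-30 -26.3 7.9 0 0 0 0;-30 -26.3 7.9 0 0 0 0"

```text
clock: 3.3
tool_pos: [0.5452, -0.0512, 0.1937]
orientation: [1.202, 2.901, -0.004]
contact_force: [1.4, 0.1, 0.4]
width: 0.0853
```

```bash
python3 -c "
from h import *
mv(.5546,-.2035,.16,135)"
```

```text
t 3.3 pos [ 0.5452 -0.0512  0.1937] F [1.4 0.1 0.4] w 0.0853
move [-11.42 -10.1    3.42] [-0.002  0.002 -0.   ]
```

Request:
move_arm --moves "-11.4 -10.1 3.4 0 0 0 0;-11.4 -10.1 3.4 0 0 0 0;-11.4 -10.1 3.4 0 0 0 0;-11.4 -10.1 3.4 0 0 0 0"

```text
clock: 3.7
tool_pos: [0.5547, -0.2091, 0.1614]
orientation: [1.208, 2.896, -0.006]
contact_force: [-0.4, 0.8, 0.1]
width: 0.0854
```

```bash
python3 -c "
from h import *
st=r.get_state(); d=save('wrist','w4.png',(160,90,400,290),3)
print(st['tool_pos'],st['orientation'],proj(d,[.5546,-.2035,.048],st),proj(d,[.597,-.246,.076],st))
mv(.5546,-.2035,.021,135)
"
```

```text
[ 0.55469578 -0.20914314  0.16137318] [ 1.20836019  2.89578298 -0.00618706] [281.48139614 198.6329898 ] [281.90765679 280.13759237]
t 3.75 pos [ 0.5548 -0.2078  0.1614] F [-1.  -1.3 -1.1] w 0.0854
move [ 0.38  0.31 14.04] [-0.002  0.005 -0.004]
```

View pics/w4.png

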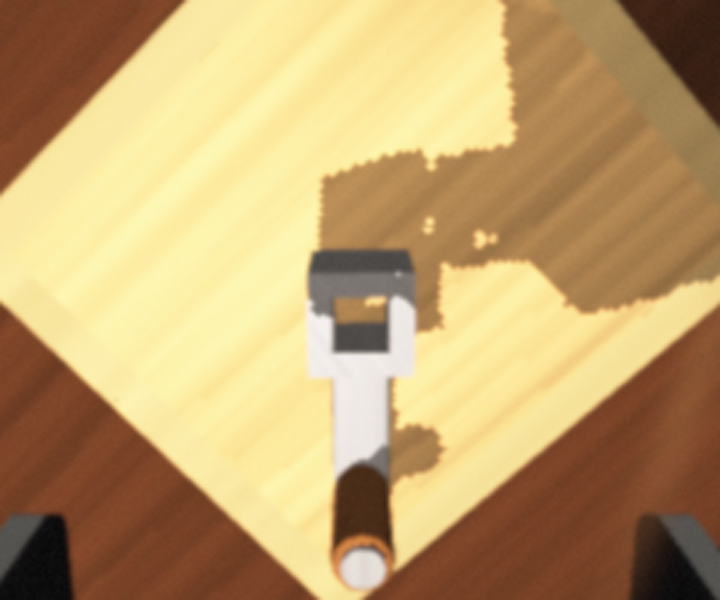

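Request:
move_arm --moves "0.4 0.3 4 0 0 0 0;0.4 0.3 9 0 0 0 0;0.4 0.3 13 0 0 0 0;0.4 0.3 14.3 0 0 0 0;0.4 0.3 14.3 0 0 0 0"

```text
clock: 4.25
tool_pos: [0.5547, -0.2029, 0.0187]
orientation: [1.207, 2.898, -0.005]
contact_force: [0.2, 0.0, 1.4]
width: 0.0852
```

```bash
python3 -c "
from h import *
mv(.5541,-.2037,.018,135)"
```

```text
t 4.25 pos [ 0.5547 -0.2029  0.0187] F [0.2 0.  1.4] w 0.0852
move [-0.01 -0.1   0.07] [-0.002  0.004 -0.004]
```

Request:
move_arm --moves "0 -0.1 0 0 0 0 0.3;0 -0.1 0 0 0 0 0.5;0 -0.1 0 0 0 0 0.6;0 -0.1 0 0 0 0 0.8;0 -0.1 0 0 0 0 1"

```text
clock: 4.75
tool_pos: [0.5545, -0.204, 0.0201]
orientation: [1.206, 2.896, -0.006]
contact_force: [-1.6, -0.9, 7.2]
width: 0.0292
```

Request:
move_arm --moves "0 0 0 0 0 0 1;0 0 0 0 0 0 1;0 0 0 0 0 0 1"

```text
clock: 5.05
tool_pos: [0.5544, -0.2039, 0.0201]
orientation: [1.206, 2.896, -0.005]
contact_force: [-1.1, 0.4, 1.8]
width: 0.0292
```

Request:
move_arm --moves "0 0 -3 0 0 0 1;0 0 -8 0 0 0 1;0 0 -13 0 0 0 1;0 0 -18 0 0 0 1;0 0 -22 0 0 0 1"

```text
clock: 5.55
tool_pos: [0.5537, -0.2027, 0.243]
orientation: [1.205, 2.894, -0.006]
contact_force: [0.5, -1.1, -2.6]
width: 0.0289
```

```bash
python3 -c "
from h import *
st=r.get_state(); d=save('wrist','w5.png')
print(onz(d,280.3,197.3,.048,dict(tool_pos=[ 0.55469578,-0.20914314,0.16137318],orientation=[ 1.20836019,2.89578298,-0.00618706])))
mv(.529,.197,.23,151); mv(.54,0,.24,143)
"
```

```text
[ 0.55309072 -0.20337951  0.048     ]
t 5.6 pos [ 0.5553 -0.2036  0.2495] F [ 0.7 -0.6  3.9] w 0.0291
move [30.31 26.35  1.46] [-0.001  0.018 -0.283]
t 5.6 pos [ 0.5553 -0.2036  0.2495] F [ 0.7 -0.6  3.9] w 0.0291
move [15.54 13.25  0.7 ] [ 0.     0.018 -0.143]
```

View pics/w5.png

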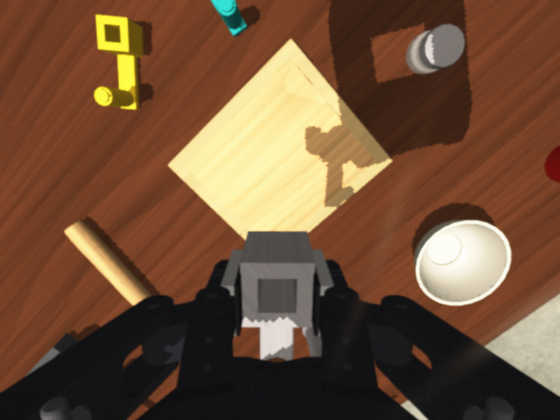

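Request:
move_arm --moves "30.3 26.3 1.5 0 0.02 -0.28 1;30.3 26.3 1.5 0 0.02 -0.28 1;30.3 26.3 1.5 0 0.02 -0.28 1;30.3 26.3 1.5 0 0.02 -0.28 1;30.3 26.3 1.5 0 0.02 -0.28 1"

```text
clock: 6.1
tool_pos: [0.5374, 0.0485, 0.233]
orientation: [-0.791, -3.037, 0.0]
contact_force: [0.2, -0.1, -2.4]
width: 0.0286
```

```bash
python3 -c "
from h import *
mv(.529,.197,.23,151)
cv2.imwrite('pics/w5c.png',cv2.resize(cv2.imread('pics/w5.png')[215:375,200:350],None,fx=5,fy=5,interpolation=cv2.INTER_CUBIC)[:600])"
```

```text
t 6.1 pos [0.5374 0.0485 0.233 ] F [ 0.2 -0.1 -2.4] w 0.0286
move [ 7.97 12.55  0.31] [-0.001 -0.003 -0.003]
```

View pics/w5c.png

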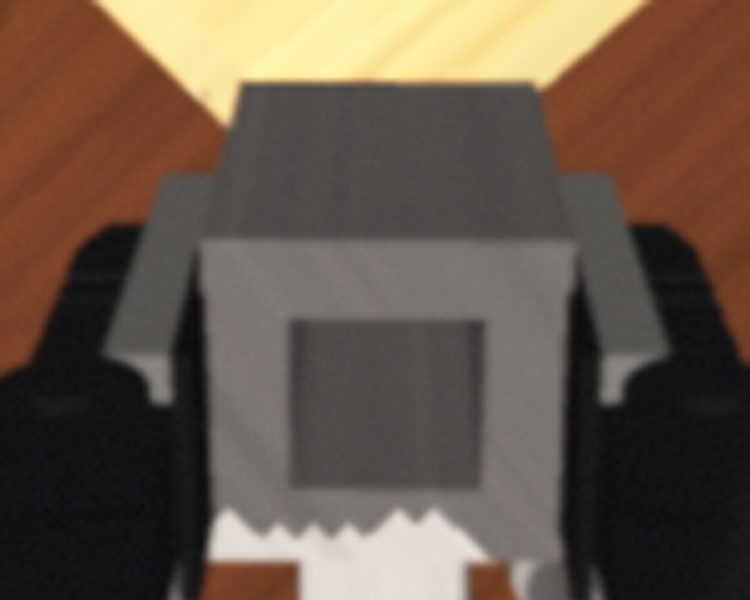

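Request:
move_arm --moves "8 12.5 0.3 0 0 0 1;8 12.5 0.3 0 0 0 1;8 12.5 0.3 0 0 0 1;8 12.5 0.3 0 0 0 1"

```text
clock: 6.5
tool_pos: [0.527, 0.2019, 0.2292]
orientation: [-0.78, -3.038, -0.001]
contact_force: [0.1, -0.2, -3.3]
width: 0.0287
```

```bash
python3 -c "
from h import *
d=read_camera('wrist'); st0=dict(tool_pos=[0,0,0],orientation=[0,0,0])
q=np.array([(290,320),(486,320),(483,488),(292,488)])/5-.4+[200,215]
for z in (-.026,-.028,-.030):
  P=np.array([onz(d,*p,z,st0) for p in q]); print(z,P.mean(0),np.linalg.norm(np.diff(P,axis=0),axis=1))
q=np.array([(240,83),(532,83)])/5-.4+[200,215]
print([onz(d,*p,.008,st0) for p in q])
mv(.529,.197,.23,151)"
```

```text
-0.026 [-3.49465391e-04  7.16491582e-05 -2.60000000e-02] [0.01590793 0.01573911 0.01603942]
-0.028 [ 8.93270473e-04  6.71077125e-05 -2.80000000e-02] [0.01563147 0.01546559 0.01576068]
-0.03 [ 2.13600634e-03  6.25662669e-05 -3.00000000e-02] [0.01535501 0.01519206 0.01548193]
[array([ 0.01526366, -0.01470152,  0.008     ]), array([0.01525889, 0.01461425, 0.008     ])]
t 6.55 pos [0.5276 0.1994 0.2292] F [ 0.   0.7 -3.5] w 0.0292
move [-0.24 -0.14 -0.08] [-0.002 -0.004  0.001]
```

Request:
move_arm --moves "-0.2 -0.1 3.5 0 0 0 1;-0.2 -0.1 3.5 0 0 0 1;-0.2 -0.1 3.5 0 0 0 1"

```text
clock: 6.85
tool_pos: [0.5288, 0.1966, 0.1943]
orientation: [-0.785, -3.036, 0.002]
contact_force: [-0.1, -0.2, -1.9]
width: 0.029
```

```bash
python3 -c "
from h import *
mv(.529,.197,.19,151)
d=save('scene','s6.png',(280,110,370,200),6)
mv(.529,.197,.19,151)"
```

```text
t 6.85 pos [0.5288 0.1966 0.1943] F [-0.1 -0.2 -1.9] w 0.029
move [-0.01  0.05  0.43] [-0.003 -0.006  0.   ]
t 6.9 pos [0.5292 0.1967 0.1952] F [-0.5  0.4 -2.1] w 0.0293
move [0.03 0.01 0.52] [-0.001 -0.004  0.   ]
```

View pics/s6.png

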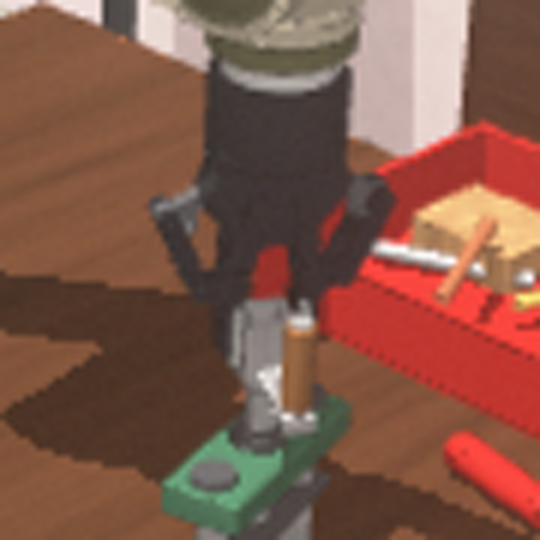

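Request:
move_arm --moves "0 0 0.5 0 0 0 1;0 0 0.9 0 0 0 1;0 0 1.2 0 0 0 1;0 0 1.4 0 0 0 1"

```text
clock: 7.3
tool_pos: [0.5291, 0.1967, 0.181]
orientation: [-0.786, -3.038, 0.0]
contact_force: [-1.4, 0.4, -1.8]
width: 0.029
```

Request:
move_arm --moves "0 0 0.3 0 0 0 1;0 0 0.5 0 0 0 1;0 0 0.5 0 0 0 1"

```text
clock: 7.6
tool_pos: [0.5289, 0.1968, 0.1756]
orientation: [-0.785, -3.037, 0.001]
contact_force: [-0.8, 0.6, -3.7]
width: 0.0292
```

Request:
move_arm --moves "0 0 0.4 0 0 0 1;0 0 0.8 0 0 0 1;0 0 0.8 0 0 0 1"

```text
clock: 7.9
tool_pos: [0.5287, 0.1966, 0.1669]
orientation: [-0.785, -3.036, 0.002]
contact_force: [-1.1, 0.1, -3.4]
width: 0.0287
```

Request:
move_arm --moves "0 0 0.4 0 0 0 1;0 0 0.7 0 0 0 1;0 0 0.7 0 0 0 1"

```text
clock: 8.2
tool_pos: [0.5285, 0.1965, 0.1593]
orientation: [-0.785, -3.035, 0.003]
contact_force: [-1.3, -0.3, -2.8]
width: 0.029
```

Request:
move_arm --moves "0 0 0.1 0 0 0 1;0 0 0.2 0 0 0 1"

```text
clock: 8.4
tool_pos: [0.5286, 0.1966, 0.1581]
orientation: [-0.785, -3.036, 0.002]
contact_force: [-6.0, -0.3, 10.0]
width: 0.029
```

```bash
python3 -c "
from h import *
mv(.529,.197,.158,151)
d=save('scene','s7.png',(280,110,370,200),6)
"
```

```text
t 8.4 pos [0.5286 0.1966 0.1581] F [-6.  -0.3 10. ] w 0.029
move [-0.01  0.06  0.01] [-0.003 -0.005  0.   ]
```

View pics/s7.png

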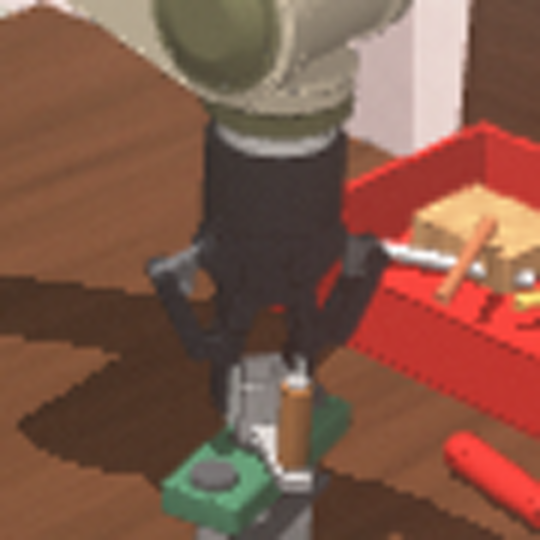

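Request:
move_arm --moves "0 0 0 0 0 0 1;0 0 0 0 0 0 0.5;0 0 0 0 0 0 0.3;0 0 0 0 0 0 0.2;0 0 0 0 0 0 0.2"

```text
clock: 8.95
tool_pos: [0.5288, 0.1965, 0.1582]
orientation: [-0.785, -3.037, 0.002]
contact_force: [0.5, -0.1, 0.3]
width: 0.068
```

```bash
python3 -c "
from h import *
mv(.529,.197,.25,151)
d=save('scene','s8.png',(280,110,370,200),6)
"
```

```text
t 8.95 pos [0.5288 0.1965 0.1582] F [ 0.5 -0.1  0.3] w 0.068
move [ 0.04  0.03 -9.18] [-0.002 -0.005  0.   ]
```

View pics/s8.png

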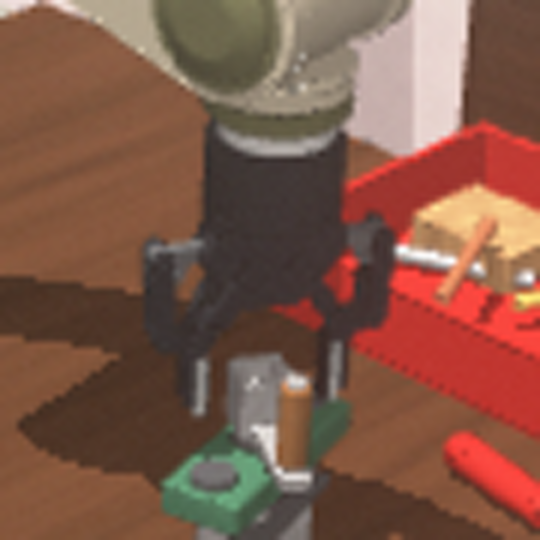

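Request:
move_arm --moves "0 0 -4 0 0 0 0.2;0 0 -9 0 0 0 0.2;0 0 -10 0 0 0 0.3;5 0 -10 0 0 0 0.4;5 0 -10 0 0 0 0.4"

```text
clock: 9.5
tool_pos: [0.4821, 0.2224, 0.2588]
orientation: [-0.781, -3.037, 0.001]
contact_force: [-0.4, -0.0, -0.7]
width: 0.0513
```

```bash
python3 -c "
from h import *
st=r.get_state(); d=save('scene','s9.png',(285,150,355,240),7); w=save('wrist','w9.png'); print(proj(w,[.529,.197,.186],st))
t=save('top','t9.png',(155,195,245,270),8)
for z in (.05,.06,.07,.08): print(z,proj(d,[.529,.197,z]))
mv(.5815,.168,.19,151)"
```

```text
[277.45934057 286.70521396]
0.05 [321.31529021 204.65448624]
0.06 [321.4373574  202.27375048]
0.07 [321.56024569 199.87700023]
0.08 [321.68396341 197.46407338]
t 9.65 pos [0.4857 0.2207 0.2583] F [ 0.6 -0.8 -0.5] w 0.0512
move [-10.97   0.04   6.78] [-0.003 -0.004  0.001]
```

View pics/s9.png

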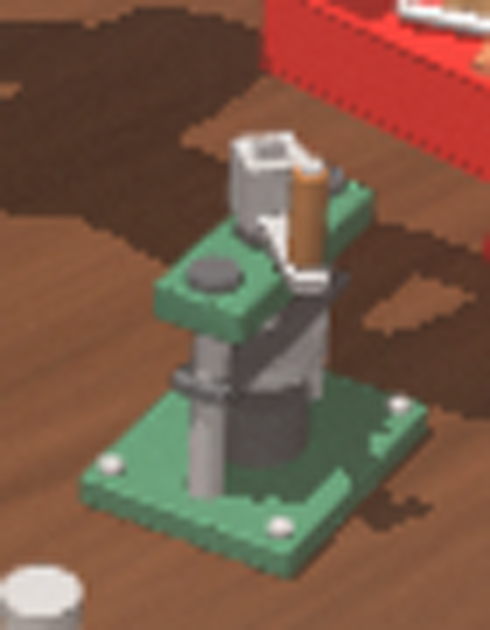

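View pics/w9.png

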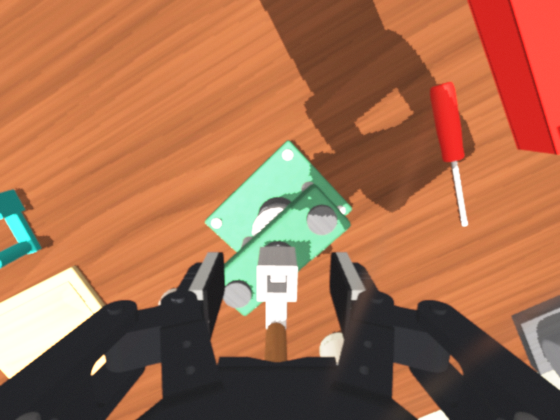

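View pics/t9.png

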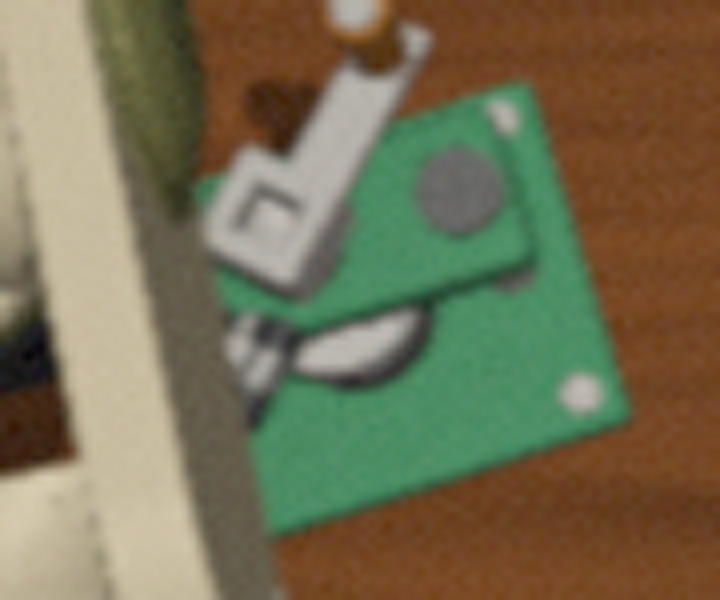

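Request:
move_arm --moves "-6 0 1 0 0 0 0.4;-11 0 1.5 0 0 0 0.4;-11 0 2 0 0 0 0.4;-11 0 4.5 0 0 0 0.4;-11 0 6.8 0 0 0 0.4"

```text
clock: 10.15
tool_pos: [0.5824, 0.1665, 0.1882]
orientation: [-0.787, -3.036, 0.002]
contact_force: [-0.2, 0.9, -0.3]
width: 0.0514
```

```bash
python3 -c "
from h import *
mv(.5815,.168,.189,151)
st=r.get_state(); d=save('scene','s10.png',(280,110,370,210),6); w=save('wrist','w10.png',(160,220,400,420),3)
mv(.5815,.168,.189,151)"
```

```text
t 10.15 pos [0.5824 0.1665 0.1882] F [-0.2  0.9 -0.3] w 0.0514
move [ 0.15  0.09 -0.08] [-0.003 -0.005 -0.001]
t 10.25 pos [0.5807 0.1668 0.1863] F [-0.3  0.2  0.8] w 0.0512
move [-0.01  0.14 -0.27] [-0.006 -0.01  -0.   ]
```

View pics/s10.png

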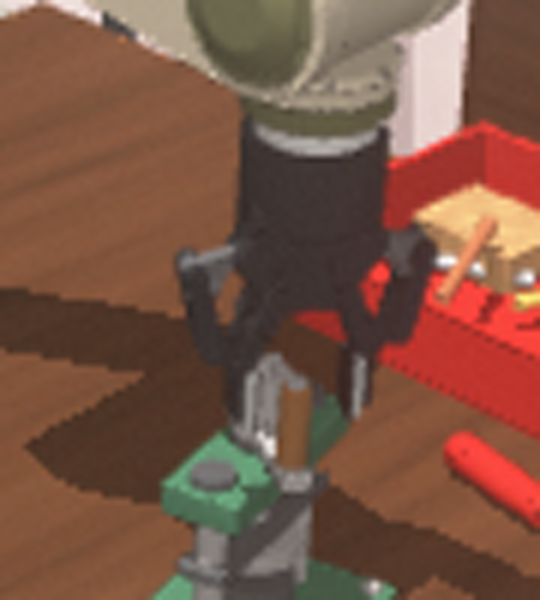

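View pics/w10.png

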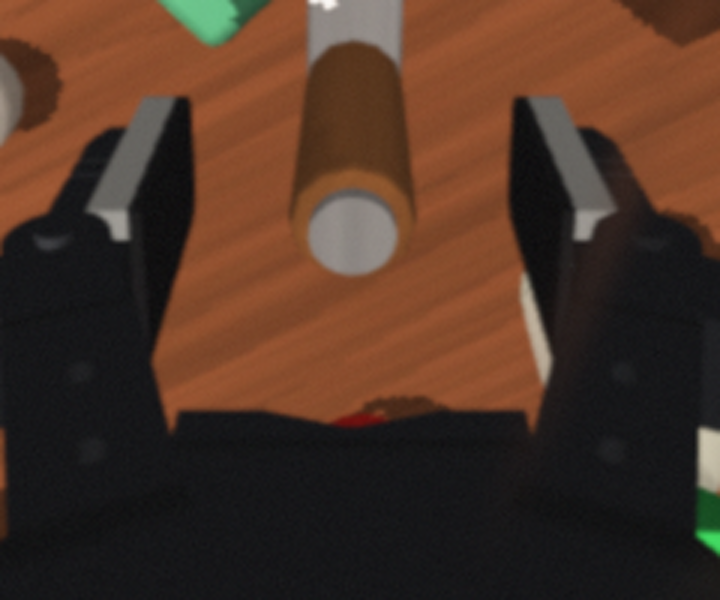

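Request:
move_arm --moves "0 0.1 -0.3 0 0 0 0.6;0 0.1 -0.3 0 0 0 0.8;0 0.1 -0.3 0 0 0 1;0 0.1 -0.3 0 0 0 1;0 0.1 -0.3 0 0 0 1"

```text
clock: 10.75
tool_pos: [0.5819, 0.1676, 0.1905]
orientation: [-0.785, -3.033, 0.005]
contact_force: [1.8, -0.5, 4.7]
width: 0.016
```

```bash
cat >> h.py <<'E'
C=np.array([.5288,.1968])
def wind(steps,rad=.060,z=.189,psi=151):
    st=r.get_state(); R0=R.from_rotvec(st["orientation"]); p=st["tool_pos"]
    v=p[:2]-C; a=np.degrees(np.arctan2(v[1],v[0])); t=np.array([v[1],-v[0]])/np.linalg.norm(v)
    F=st["contact_force"]
    print("t",round(st["clock"],2),"ang",a.round(1),"rad",np.linalg.norm(v).round(4),"z",p[2].round(4),"F",F.round(1),"Ftan(cw)",(F[:2]@t).round(1),"Frad",(F[:2]@v/np.linalg.norm(v)).round(1),"w",round(st["width"],4))
    Rt=R.from_euler('z',psi,degrees=True)*R.from_rotvec([np.pi,0,0]); q=(R0.inv()*Rt).as_rotvec()
    out=[]
    for s in steps:
        b=np.radians(a-s); P=np.array([C[0]+rad*np.cos(b),C[1]+rad*np.sin(b),z])
        d=R0.inv().apply(P-p)*100; out.append("%.2f %.2f %.2f 0 0 0 1"%tuple(d))
    print("; ".join(out),"rot",q.round(3))
E
python3 -c "
from h import *
wind([8,16,24,32,40])"
```

```text
t 10.75 ang -28.9 rad 0.0606 z 0.1905 F [ 1.8 -0.5  4.7] Ftan(cw) -0.4 Frad 1.8 w 0.016
0.11 -0.83 0.15 0 0 0 1; 0.28 -1.65 0.16 0 0 0 1; 0.57 -2.44 0.16 0 0 0 1; 0.96 -3.18 0.17 0 0 0 1; 1.45 -3.86 0.18 0 0 0 1 rot [-0.005 -0.007 -0.   ]
```

Request:
move_arm --moves "0.1 -0.8 0 0 0 0 1;0.3 -1.6 0 0 0 0 1;0.6 -2.4 0 0 0 0 1;1 -3.2 0 0 0 0 1;1.5 -3.9 0 0 0 0 1"

```text
clock: 11.25
tool_pos: [0.549, 0.1406, 0.1908]
orientation: [-0.785, -3.033, 0.003]
contact_force: [0.7, 4.8, 1.5]
width: 0.0157
```

```bash
sed -i 's/z=.189,psi/z=.1905,psi/' h.py; python3 -c "
from h import *
wind([12,24,36,48,60])"
```

```text
t 11.25 ang -70.3 rad 0.0598 z 0.1908 F [0.7 4.8 1.5] Ftan(cw) -2.3 Frad -4.3 w 0.0157
0.90 -0.87 0.04 0 0 0 1; 1.98 -1.51 0.05 0 0 0 1; 3.17 -1.91 0.06 0 0 0 1; 4.41 -2.06 0.07 0 0 0 1; 5.66 -1.95 0.08 0 0 0 1 rot [-0.004 -0.008 -0.001]
```

Request:
move_arm --moves "0.9 -0.9 0 0 0 0 1;2 -1.5 0 0 0 0 1;3.2 -1.9 0 0 0 0 1;4.4 -2.1 0 0 0 0 1;5.7 -2 0 0 0 0 1"

```text
clock: 11.75
tool_pos: [0.4894, 0.1511, 0.1915]
orientation: [-0.787, -3.035, 0.0]
contact_force: [9.0, 7.8, -2.6]
width: 0.0155
```

```bash
python3 -c "
from h import *
wind([12,24,36,48,60])"
```

```text
t 11.75 ang -130.7 rad 0.0603 z 0.1915 F [ 9.   7.8 -2.6] Ftan(cw) -1.7 Frad -11.8 w 0.0155
1.19 0.41 0.11 0 0 0 1; 2.28 1.03 0.11 0 0 0 1; 3.22 1.87 0.12 0 0 0 1; 3.96 2.88 0.12 0 0 0 1; 4.48 4.02 0.12 0 0 0 1 rot [-0.002 -0.006 -0.001]
```

Request:
move_arm --moves "1.2 0.4 0.1 0 0 0 1;2.2 1 0.1 0 0 0 1;3.1 1.8 0.1 0 0 0 1;3.9 2.8 0.1 0 0 0 1;4.4 3.9 0.1 0 0 0 1"

```text
clock: 12.25
tool_pos: [0.4686, 0.2069, 0.1909]
orientation: [-0.786, -3.033, 0.003]
contact_force: [-2.3, -1.7, 6.5]
width: 0.0154
```

```bash
sed -i 's/.5288,.1968/.5292,.1973/' h.py;python3 -c "
from h import *
wind([12,24,36,48,60])
d=save('scene','s11.png',(285,150,355,240),7)"
```

```text
t 12.25 ang 171.0 rad 0.0613 z 0.1909 F [-2.3 -1.7  6.5] Ftan(cw) -2.0 Frad 2.0 w 0.0154
0.18 1.26 0.04 0 0 0 1; 0.22 2.52 0.03 0 0 0 1; 0.01 3.75 0.02 0 0 0 1; -0.46 4.91 0.02 0 0 0 1; -1.16 5.95 0.01 0 0 0 1 rot [-0.004 -0.007 -0.001]
```

View pics/s11.png

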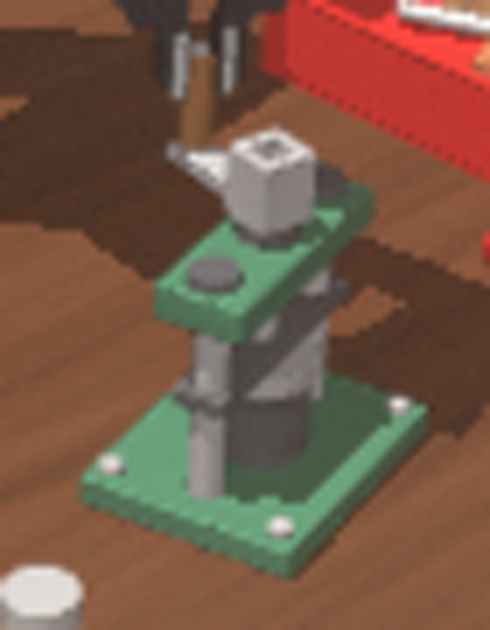

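```bash
python3 -c "
from h import *
d=read_camera('scene'); o,_=ray(d,0,0); h=o[:2]-C; h/=np.linalg.norm(h); 
for z in (.0,.012,.05,.055,.06,.065,.07):
  print(z,[((proj(d,[*(C+h*rr),z])-[285,150]+.5)*7).round(0) for rr in (.025,.028)])
for n in ('s0','s9','s11'):
  im=cv2.imread('pics/%s.png'%n); 
  if n=='s0': im=cv2.resize(im[150:240,285:355],None,fx=7,fy=7,interpolation=cv2.INTER_CUBIC)
  print(n,im[330:480:6,262:280].mean((1,2)).astype(int))
"
```

```text
0.0 [array([253., 497.]), array([253., 500.])]
0.012 [array([254., 477.]), array([254., 481.])]
0.05 [array([257., 414.]), array([257., 418.])]
0.055 [array([257., 406.]), array([257., 410.])]
0.06 [array([258., 398.]), array([258., 401.])]
0.065 [array([258., 389.]), array([258., 393.])]
0.07 [array([259., 381.]), array([259., 384.])]
s0 [ 84  71  72  73  76  88 101 124 135 127 100  69  71  72  76  77  77  78
  78  78  76  77  77  78  78]
s9 [ 84  71  73  73  76  88 102 125 137 129 100  69  71  71  75  79  78  77
  78  77  77  78  80  79  78]
s11 [114 101  80  71  74  76  81  95 118 133 135 121  77  71  74  77  78  77
  77  76  77  78  78  78  78]
```

Request:
move_arm --moves "0.2 1.2 0 0 0 0 1;0.2 2.4 0 0 0 0 1;0 3.6 0 0 0 0 1;-0.4 4.8 0 0 0 0 1;-1.1 5.8 0 0 0 0 1"

```text
clock: 12.85
tool_pos: [0.5062, 0.254, 0.1907]
orientation: [-0.782, -3.033, 0.003]
contact_force: [-1.0, -1.6, 5.7]
width: 0.0156
```

```bash
python3 -c "
from h import *
wind([10,20,25,30,30])
d=save('scene','s12.png',(285,150,355,240),7)
im=cv2.imread('pics/s12.png');print(im[330:480:6,262:280].mean((1,2)).astype(int))"
```

```text
t 12.85 ang 112.1 rad 0.0612 z 0.1907 F [-1.  -1.6  5.7] Ftan(cw) -1.6 Frad -1.1 w 0.0156
-0.82 0.68 0.01 0 0 0 1; -1.67 1.29 -0.00 0 0 0 1; -2.13 1.54 -0.01 0 0 0 1; -2.61 1.75 -0.01 0 0 0 1; -2.61 1.75 -0.01 0 0 0 1 rot [-0.004 -0.008  0.001]
[115 113  95  74  71  74  73  84  97 118 136 133 125  78  73  77  77  77
  77  76  77  79  79  79  79]
```

View pics/s12.png

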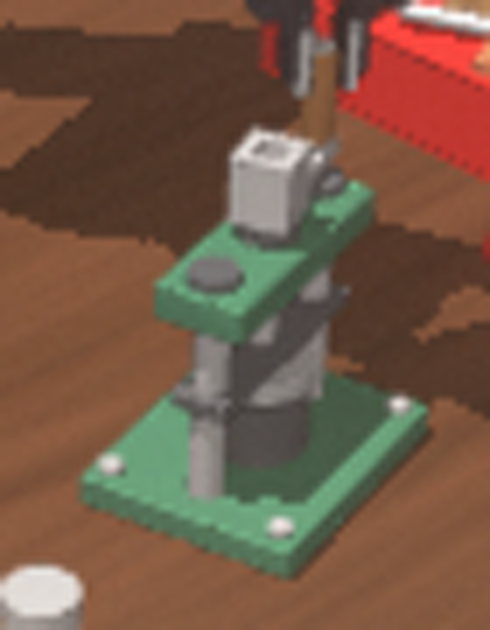

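Request:
move_arm --moves "-0.8 0.7 0 0 0 0 1;-1.7 1.3 0 0 0 0 1;-2.6 1.7 0 0 0 0 1;-3.5 2 0 0 0 0 1;-4.5 2.2 0 0 0 0 1"

```text
clock: 13.4
tool_pos: [0.557, 0.2516, 0.1902]
orientation: [-0.782, -3.032, 0.007]
contact_force: [-5.4, -6.8, 6.8]
width: 0.0159
```

```bash
python3 -c "
from h import *
wind([10,20,30,40,50])
d=save('scene','s13.png',(285,150,355,240),7)
im=cv2.imread('pics/s13.png');print(im[330:480:6,262:280].mean((1,2)).astype(int))"
```

```text
t 13.4 ang 62.9 rad 0.061 z 0.1902 F [-5.4 -6.8  6.8] Ftan(cw) -1.7 Frad -8.5 w 0.0159
-1.05 -0.16 -0.04 0 0 0 1; -2.07 -0.40 -0.04 0 0 0 1; -3.03 -0.81 -0.05 0 0 0 1; -3.90 -1.38 -0.05 0 0 0 1; -4.66 -2.10 -0.06 0 0 0 1 rot [-0.007 -0.009  0.002]
[114 114 104  86  72  73  75  80  93 113 130 135 129  92  77  76  77  77
  78  77  77  78  78  78  78]
```

View pics/s13.png

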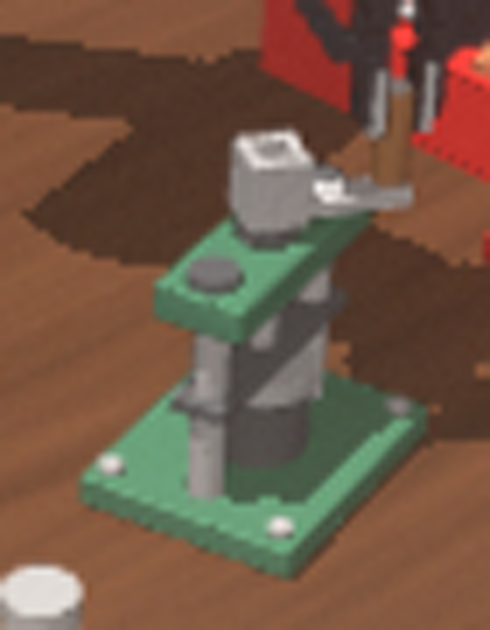

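Request:
move_arm --moves "-1 -0.2 0 0 0 0 1;-2 -0.5 0 0 0 0 1;-3 -0.9 0 0 0 0 1;-3.8 -1.4 0 0 0 0 1;-4.5 -2.1 0 0 0 0 1"

```text
clock: 13.95
tool_pos: [0.5876, 0.2113, 0.1902]
orientation: [-0.782, -3.033, 0.005]
contact_force: [-0.0, 2.3, 5.7]
width: 0.0157
```

```bash
sed -i 's/.5292,.1973/.5290,.1970/' h.py; python3 -c "
from h import *
wind([5,10,15,20,25])
d=save('scene','s14.png',(285,150,355,240),7)
im=cv2.imread('pics/s14.png');print(im[330:480:6,262:280].mean((1,2)).astype(int))
cv2.imwrite('pics/s14c.png',cv2.resize(im[300:480,150:350],None,fx=3,fy=3))"
```

```text
t 13.95 ang 13.7 rad 0.0603 z 0.1902 F [-0.   2.3  5.7] Ftan(cw) -2.2 Frad 0.5 w 0.0157
-0.31 -0.42 -0.03 0 0 0 1; -0.61 -0.85 -0.03 0 0 0 1; -0.88 -1.30 -0.03 0 0 0 1; -1.10 -1.78 -0.03 0 0 0 1; -1.28 -2.27 -0.02 0 0 0 1 rot [-0.006 -0.008  0.001]
[114 113 111  99  77  72  72  72  81  96 114 131 134 129  89  73  77  77
  77  77  77  78  78  78  78]
```

View pics/s14c.png

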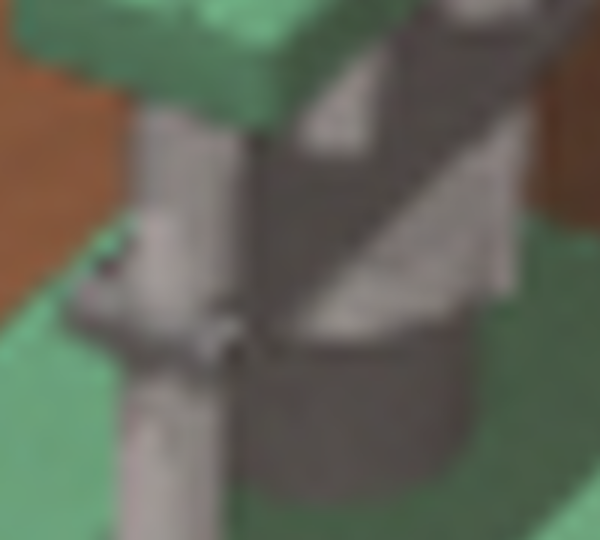

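Request:
move_arm --moves "-0.2 -0.3 0 0 0 0 1;-0.4 -0.6 0 0 0 0 1;-0.6 -0.9 0 0 0 0 1;-0.8 -1.2 0 0 0 0 1"

```text
clock: 14.4
tool_pos: [0.5891, 0.1959, 0.1903]
orientation: [-0.783, -3.032, 0.006]
contact_force: [0.2, 1.7, 5.0]
width: 0.0157
```

```bash
python3 -c "
from h import *
wind([2,4,6,8,10])
d=save('scene','s15.png',(285,150,355,240),7)
im=cv2.imread('pics/s15.png');print(im[330:480:6,262:280].mean((1,2)).astype(int))
wind([2,4,6,8,10])
"
```

```text
t 14.4 ang -1.0 rad 0.0601 z 0.1903 F [0.2 1.7 5. ] Ftan(cw) -1.7 Frad 0.2 w 0.0157
-0.09 -0.19 -0.02 0 0 0 1; -0.17 -0.38 -0.02 0 0 0 1; -0.26 -0.57 -0.02 0 0 0 1; -0.33 -0.77 -0.02 0 0 0 1; -0.40 -0.97 -0.02 0 0 0 1 rot [-0.006 -0.008  0.001]
[114 112 110 101  84  72  72  73  74  86 111 135 134 137  91  73  77  77
  77  77  76  77  78  78  77]
t 14.45 ang -1.5 rad 0.0601 z 0.1903 F [0.2 0.5 6.3] Ftan(cw) -0.5 Frad 0.2 w 0.0156
-0.08 -0.19 -0.02 0 0 0 1; -0.17 -0.38 -0.02 0 0 0 1; -0.25 -0.58 -0.02 0 0 0 1; -0.32 -0.77 -0.02 0 0 0 1; -0.39 -0.97 -0.02 0 0 0 1 rot [-0.007 -0.008  0.   ]
```

Request:
move_arm --moves "-0.07 0.04 0 0 0 0 1;-0.07 0.04 0 0 0 0 1"

```text
clock: 14.65
tool_pos: [0.5893, 0.1955, 0.1901]
orientation: [-0.783, -3.031, 0.008]
contact_force: [-1.8, -0.3, 5.6]
width: 0.0155
```

Request:
move_arm --moves "0 0 0 0 0 0 1;0 0 0 0 0 0 1"

```text
clock: 14.85
tool_pos: [0.5892, 0.1957, 0.1902]
orientation: [-0.783, -3.03, 0.008]
contact_force: [-0.6, 1.2, 5.0]
width: 0.0157
```

Request:
move_arm --moves "-0.1 -0.2 0 0 0 0 1;-0.2 -0.4 0 0 0 0 1;-0.3 -0.6 0 0 0 0 1;-0.4 -0.8 0 0 0 0 1"

```text
clock: 15.25
tool_pos: [0.5884, 0.1868, 0.1901]
orientation: [-0.782, -3.03, 0.008]
contact_force: [-2.1, 2.2, 4.7]
width: 0.0155
```

```bash
python3 -c "
from h import *
wind([2,3,4,5])
"
```

```text
t 15.25 ang -9.7 rad 0.0603 z 0.1901 F [-2.1  2.2  4.7] Ftan(cw) -1.9 Frad -2.5 w 0.0155
-0.04 -0.21 -0.04 0 0 0 1; -0.07 -0.31 -0.04 0 0 0 1; -0.09 -0.41 -0.04 0 0 0 1; -0.12 -0.51 -0.04 0 0 0 1 rot [-0.008 -0.011  0.001]
```

Request:
move_arm --moves "-0.05 -0.2 0 0 0 0 1;-0.1 -0.3 0 0 0 0 1"

```text
clock: 15.45
tool_pos: [0.5877, 0.1835, 0.1901]
orientation: [-0.782, -3.029, 0.008]
contact_force: [-1.6, 3.2, 5.5]
width: 0.0161
```

Request:
move_arm --moves "-0.05 -0.2 0 0 0 0 1;-0.1 -0.3 0 0 0 0 1"

```text
clock: 15.65
tool_pos: [0.5869, 0.1803, 0.1901]
orientation: [-0.782, -3.029, 0.008]
contact_force: [-2.2, 2.8, 5.3]
width: 0.0158
```

Request:
move_arm --moves "-0.05 -0.2 0 0 0 0 1;-0.1 -0.3 0 0 0 0 1"

```text
clock: 15.85
tool_pos: [0.586, 0.1772, 0.19]
orientation: [-0.782, -3.028, 0.008]
contact_force: [-1.9, 3.3, 4.7]
width: 0.0158
```

```bash
python3 -c "
from h import *
wind([2,3,4,5])
d=save('scene','s16.png',(285,150,355,240),7)
im=cv2.imread('pics/s16.png');print(im[330:480:6,262:280].mean((1,2)).astype(int))
"
```

```text
t 15.85 ang -19.1 rad 0.0603 z 0.19 F [-1.9  3.3  4.7] Ftan(cw) -2.4 Frad -2.9 w 0.0158
0.00 -0.21 -0.04 0 0 0 1; -0.01 -0.32 -0.04 0 0 0 1; -0.02 -0.42 -0.04 0 0 0 1; -0.03 -0.53 -0.04 0 0 0 1 rot [-0.009 -0.013  0.001]
[113 113 112 104  87  73  72  74  79  91 111 129 134 133  93  74  76  77
  77  77  77  77  78  77  77]
```

Request:
move_arm --moves "0 -0.2 0 -0.005 -0.01 0 1;0 -0.3 0 -0.005 -0.01 0 1"

```text
clock: 16.1
tool_pos: [0.5847, 0.1744, 0.1903]
orientation: [-0.785, -3.039, 0.004]
contact_force: [-0.8, 2.6, 5.1]
width: 0.0158
```

Request:
move_arm --moves "0 -0.2 0 0 0 0 1;0 -0.3 0 0 0 0 1"

```text
clock: 16.3
tool_pos: [0.5834, 0.1716, 0.1904]
orientation: [-0.786, -3.04, 0.004]
contact_force: [0.5, 2.4, 3.9]
width: 0.0159
```

Request:
move_arm --moves "0.03 -0.2 0 0 0 0 1;0.03 -0.3 0 0 0 0 1"

```text
clock: 16.5
tool_pos: [0.5818, 0.1689, 0.1905]
orientation: [-0.786, -3.04, 0.004]
contact_force: [1.9, 1.2, 4.5]
width: 0.0157
```

```bash
python3 -c "
from h import *
wind([2,3,4,5])
"
```

```text
t 16.5 ang -28.0 rad 0.0599 z 0.1905 F [1.9 1.2 4.5] Ftan(cw) -1.9 Frad 1.1 w 0.0157
-0.01 -0.21 -0.00 0 0 0 1; -0.01 -0.31 -0.00 0 0 0 1; -0.01 -0.42 -0.00 0 0 0 1; -0.00 -0.52 0.00 0 0 0 1 rot [-0.003 -0.001  0.   ]
```

Request:
move_arm --moves "0 -0.2 0 0 0 0 1;0 -0.3 0 0 0 0 1"

```text
clock: 16.7
tool_pos: [0.5803, 0.1661, 0.1905]
orientation: [-0.786, -3.04, 0.004]
contact_force: [0.9, 1.3, 5.0]
width: 0.0158
```

Request:
move_arm --moves "0.02 -0.2 0 0 0 0 1;0.02 -0.3 0 0 0 0 1"

```text
clock: 16.9
tool_pos: [0.5786, 0.1634, 0.1904]
orientation: [-0.786, -3.04, 0.004]
contact_force: [0.7, 2.1, 5.0]
width: 0.016
```

Request:
move_arm --moves "0.03 -0.2 0 0 0 0 1;0.04 -0.3 0 0 0 0 1"

```text
clock: 17.1
tool_pos: [0.5767, 0.1608, 0.1905]
orientation: [-0.786, -3.04, 0.004]
contact_force: [0.4, 1.5, 4.9]
width: 0.0156
```

Request:
move_arm --moves "0.04 -0.2 0 0 0 0 1;0.06 -0.3 0 0 0 0 1"

```text
clock: 17.3
tool_pos: [0.5746, 0.1583, 0.1905]
orientation: [-0.786, -3.04, 0.004]
contact_force: [1.7, 1.1, 4.6]
width: 0.016
```

```bash
python3 -c "
from h import *
wind([2,3,4,5])
d=save('scene','s17.png',(285,150,355,240),7)
im=cv2.imread('pics/s17.png');print(im[330:480:6,262:280].mean((1,2)).astype(int))
cv2.imwrite('pics/s17c.png',cv2.resize(im[300:480,150:350],None,fx=3,fy=3))
"
```

```text
t 17.3 ang -40.3 rad 0.0598 z 0.1905 F [1.7 1.1 4.6] Ftan(cw) -2.0 Frad 0.5 w 0.016
0.03 -0.21 0.00 0 0 0 1; 0.05 -0.31 0.00 0 0 0 1; 0.08 -0.41 0.00 0 0 0 1; 0.11 -0.51 0.00 0 0 0 1 rot [-0.003 -0.001 -0.   ]
[113 113 111 104  88  72  72  74  78  90 109 127 134 133 104  80  75  77
  76  76  76  77  78  78  77]
```

View pics/s17c.png

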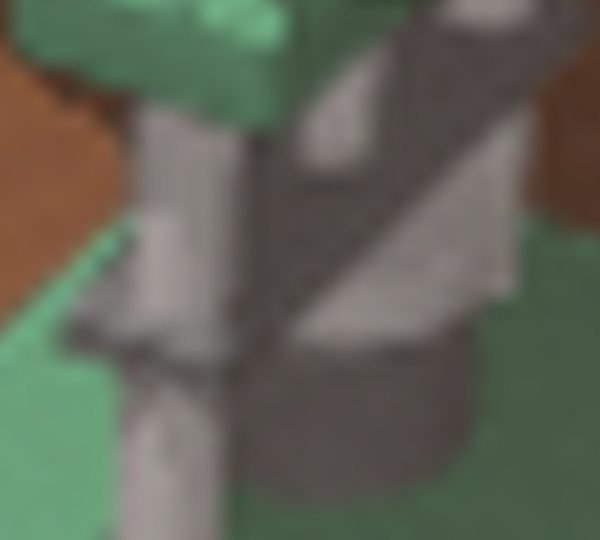

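Request:
move_arm --moves "0.05 -0.2 0 0 0 0 1;0.07 -0.3 0 0 0 0 1"

```text
clock: 17.55
tool_pos: [0.5724, 0.1559, 0.1905]
orientation: [-0.787, -3.04, 0.004]
contact_force: [0.9, 1.3, 4.5]
width: 0.0157
```

Request:
move_arm --moves "0.06 -0.2 0 0 0 0 1;0.09 -0.3 0 0 0 0 1"

```text
clock: 17.75
tool_pos: [0.57, 0.1535, 0.1905]
orientation: [-0.787, -3.04, 0.004]
contact_force: [1.3, 0.8, 4.4]
width: 0.0157
```

Request:
move_arm --moves "0.07 -0.2 0 0 0 0 1;0.1 -0.28 0 0 0 0 1"

```text
clock: 17.95
tool_pos: [0.5676, 0.1514, 0.1906]
orientation: [-0.787, -3.04, 0.005]
contact_force: [2.0, 0.5, 4.8]
width: 0.0158
```

Request:
move_arm --moves "0.07 -0.2 0 0 0 0 1;0.12 -0.28 0 0 0 0 1"

```text
clock: 18.15
tool_pos: [0.5651, 0.1494, 0.1906]
orientation: [-0.787, -3.04, 0.005]
contact_force: [0.7, 1.1, 4.2]
width: 0.0155
```

```bash
python3 -c "
from h import *
wind([2,3,6,9,12,15])
"
```

```text
t 18.15 ang -52.8 rad 0.0597 z 0.1906 F [0.7 1.1 4.2] Ftan(cw) -1.2 Frad -0.4 w 0.0155
0.06 -0.20 0.01 0 0 0 1; 0.11 -0.30 0.01 0 0 0 1; 0.26 -0.57 0.01 0 0 0 1; 0.42 -0.84 0.01 0 0 0 1; 0.60 -1.10 0.01 0 0 0 1; 0.79 -1.35 0.01 0 0 0 1 rot [-0.003 -0.001 -0.   ]
```

Request:
move_arm --moves "0.08 -0.19 0 0 0 0 1;0.13 -0.28 0 0 0 0 1"

```text
clock: 18.35
tool_pos: [0.5624, 0.1475, 0.1906]
orientation: [-0.787, -3.04, 0.005]
contact_force: [1.8, 2.1, 3.9]
width: 0.0157
```

Request:
move_arm --moves "0.1 -0.18 0 0 0 0 1;0.15 -0.27 0 0 0 0 1"

```text
clock: 18.55
tool_pos: [0.5596, 0.1457, 0.1906]
orientation: [-0.787, -3.04, 0.005]
contact_force: [2.3, 1.8, 4.6]
width: 0.016
```

Request:
move_arm --moves "0.11 -0.18 0 0 0 0 1;0.16 -0.26 0 0 0 0 1"

```text
clock: 18.75
tool_pos: [0.5568, 0.1442, 0.1907]
orientation: [-0.787, -3.04, 0.005]
contact_force: [1.2, 0.9, 4.7]
width: 0.0158
```

Request:
move_arm --moves "0.12 -0.17 0 0 0 0 1;0.17 -0.25 0 0 0 0 1"

```text
clock: 18.95
tool_pos: [0.5539, 0.1427, 0.1907]
orientation: [-0.787, -3.04, 0.005]
contact_force: [1.2, 1.9, 3.9]
width: 0.0159
```

```bash
python3 -c "
from h import *
wind([2,3,6,9,12,15])
d=save('scene','s18.png',(285,150,355,240),7)
im=cv2.imread('pics/s18.png');print(im[330:480:6,262:280].mean((1,2)).astype(int))
"
```

```text
t 18.95 ang -65.3 rad 0.0597 z 0.1907 F [1.2 1.9 3.9] Ftan(cw) -1.8 Frad -1.2 w 0.0159
0.11 -0.18 0.02 0 0 0 1; 0.17 -0.26 0.02 0 0 0 1; 0.38 -0.50 0.02 0 0 0 1; 0.59 -0.73 0.02 0 0 0 1; 0.82 -0.94 0.02 0 0 0 1; 1.06 -1.15 0.02 0 0 0 1 rot [-0.003 -0.001 -0.001]
[113 112 110 109 100  73  72  73  75  85 103 120 133 133 113  86  74  76
  77  76  75  77  78  77  77]
```

Request:
move_arm --moves "0.12 -0.17 0 0 0 0 1;0.19 -0.25 0 0 0 0 1"

```text
clock: 19.2
tool_pos: [0.5509, 0.1414, 0.1907]
orientation: [-0.787, -3.04, 0.005]
contact_force: [1.9, 1.5, 4.6]
width: 0.0159
```

Request:
move_arm --moves "0.12 -0.16 0 0 0 0 1;0.2 -0.24 0 0 0 0 1"

```text
clock: 19.4
tool_pos: [0.5484, 0.1406, 0.1909]
orientation: [-0.788, -3.041, 0.002]
contact_force: [5.4, 3.7, 3.6]
width: 0.0156
```

Request:
move_arm --moves "0.13 -0.15 0 0 0 0 1;0.21 -0.23 0 0 0 0 1"

```text
clock: 19.6
tool_pos: [0.5466, 0.1402, 0.1912]
orientation: [0.787, 3.038, 0.002]
contact_force: [8.7, 6.1, 1.6]
width: 0.0157
```

Request:
move_arm --moves "0.14 -0.15 0 0 0 0 1;0.22 -0.22 0 0 0 0 1"

```text
clock: 19.8
tool_pos: [0.5454, 0.1399, 0.1915]
orientation: [0.785, 3.033, 0.006]
contact_force: [11.4, 6.1, 0.1]
width: 0.0162
```

```bash
python3 -c "
from h import *
wind([2,3,6,9,12,15])
"
```

```text
t 19.8 ang -74.0 rad 0.0594 z 0.1915 F [11.4  6.1  0.1] Ftan(cw) -12.6 Frad -2.7 w 0.0162
0.11 -0.19 0.10 0 0 0 1; 0.19 -0.26 0.09 0 0 0 1; 0.42 -0.46 0.09 0 0 0 1; 0.67 -0.66 0.09 0 0 0 1; 0.93 -0.83 0.09 0 0 0 1; 1.20 -1.00 0.08 0 0 0 1 rot [ 0.006  0.007 -0.   ]
```

Request:
move_arm --moves "-0.05 0.06 0 0 0 0 1;-0.1 0.11 0 0 0 0 1"

```text
clock: 20.0
tool_pos: [0.5472, 0.1404, 0.1912]
orientation: [0.785, 3.033, 0.007]
contact_force: [3.8, 1.5, 0.8]
width: 0.0155
```

```bash
python3 -c "
from h import *
wind([2,3])
d=save('scene','s19.png',(285,150,355,240),7)
im=cv2.imread('pics/s19.png');print(im[330:480:6,262:280].mean((1,2)).astype(int))
wind([2,3])
"
```

```text
t 20.0 ang -72.2 rad 0.0594 z 0.1912 F [3.8 1.5 0.8] Ftan(cw) -4.1 Frad -0.3 w 0.0155
0.10 -0.19 0.07 0 0 0 1; 0.18 -0.26 0.07 0 0 0 1 rot [ 0.006  0.008 -0.   ]
[114 112 109 109 102  75  72  71  75  86 103 118 131 132 119  89  74  77
  76  76  77  77  78  78  77]
t 20.05 ang -72.2 rad 0.0594 z 0.1912 F [4.3 1.7 1.5] Ftan(cw) -4.6 Frad -0.3 w 0.0155
0.11 -0.19 0.07 0 0 0 1; 0.18 -0.26 0.07 0 0 0 1 rot [ 0.006  0.007 -0.   ]
```

View pics/s19.png

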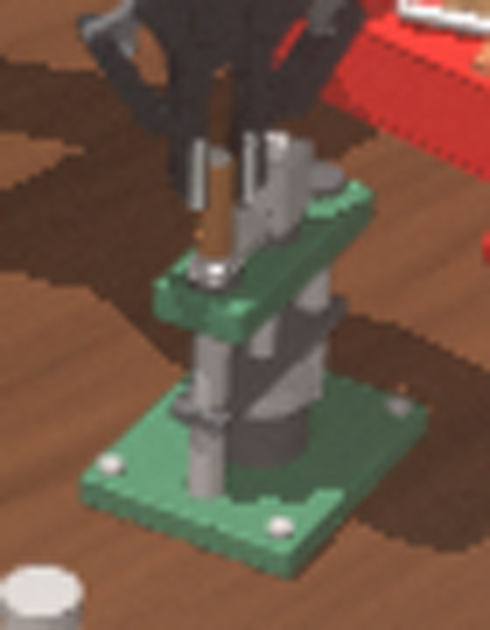

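Request:
move_arm --moves "0 0 0 0 0 0 0.7;0 0 0 0 0 0 0.4;0 0 0 0 0 0 0.4;0 0 -3 0 0 0 0.4;0 0 -7 0 0 0 0.3"

```text
clock: 20.55
tool_pos: [0.5454, 0.14, 0.2602]
orientation: [0.787, 3.038, 0.003]
contact_force: [1.6, -0.2, 0.2]
width: 0.0595
```

```bash
python3 -c "
from h import *
mv(.529,.197,.27,109)
"
```

```text
t 20.55 pos [0.5454 0.14   0.2602] F [ 1.6 -0.2  0.2] w 0.0595
move [ 4.2   4.19 -0.98] [0.004 0.002 0.732]
```

Request:
move_arm --moves "4.2 4.2 -1 0 0 0.73 0.1;4.2 4.2 -1 0 0 0.73 0.1;4.2 4.2 -1 0 0 0.73 0.1;4.2 4.2 -1 0 0 0.73 0.1;4.2 4.2 -1 0 0 0.73 0.1"

```text
clock: 21.05
tool_pos: [0.5286, 0.1971, 0.27]
orientation: [1.828, 2.553, 0.003]
contact_force: [0.4, -0.0, 0.3]
width: 0.0767
```

Request:
move_arm --moves "0 0 0 0 0 0 0.1"

```text
clock: 21.15
tool_pos: [0.5283, 0.1969, 0.2698]
orientation: [1.83, 2.552, 0.002]
contact_force: [-0.8, 1.1, 0.3]
width: 0.0771
```

```bash
python3 -c "
from h import *
mv(.529,.197,.16,109)
st=r.get_state(); w=save('wrist','w20.png',(160,90,400,290),3); print(proj(w,[.529,.197,.186],st),proj(w,[.529,.197,.214],st))
s=save('scene','s20.png',(285,120,355,200),7)
"
```

```text
t 21.15 pos [0.5283 0.1969 0.2698] F [-0.8  1.1  0.3] w 0.0771
move [-1.000e-02  5.000e-02  1.098e+01] [ 0.002  0.    -0.005]
[276.86417127 215.09454318] [276.97744619 227.93453675]
```

View pics/w20.png

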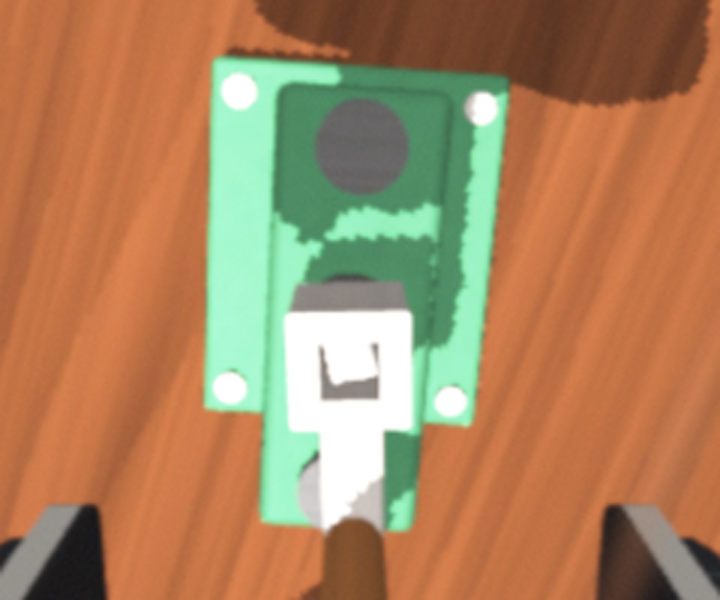

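Request:
move_arm --moves "0 0.05 4 0 0 0 0.1;0 0.05 8 0 0 0 0.1;0 0.05 10.5 0 0 0 0.1;0 0.05 11.1 0 0 0 0.1;0 0.05 11.1 0 0 0 0.1"

```text
clock: 21.75
tool_pos: [0.5291, 0.1971, 0.1587]
orientation: [1.822, 2.559, 0.001]
contact_force: [0.9, -0.8, 0.5]
width: 0.0767
```

```bash
python3 -c "
from h import *
mv(.529,.197,.159,109)
"
```

```text
t 21.75 pos [0.5291 0.1971 0.1587] F [ 0.9 -0.8  0.5] w 0.0767
move [-0.   -0.01 -0.03] [0.001 0.    0.002]
```

Request:
move_arm --moves "0 0 0 0 0 0 0.4;0 0 0 0 0 0 0.6;0 0 0 0 0 0 0.8;0 0 0 0 0 0 1;0 0 0 0 0 0 1"

```text
clock: 22.25
tool_pos: [0.5282, 0.1968, 0.1599]
orientation: [1.821, 2.559, -0.001]
contact_force: [-7.0, -2.8, 8.5]
width: 0.0288
```

Request:
move_arm --moves "0 0 0 0 0 0 1;0 0 -0.3 0 0 0 1;0 0 -0.7 0 0 0 1"

```text
clock: 22.55
tool_pos: [0.5279, 0.1967, 0.164]
orientation: [-1.82, -2.558, 0.005]
contact_force: [7.1, 1.3, -24.1]
width: 0.0288
```

Request:
move_arm --moves "-0.03 0.1 0 0 0 0 1;-0.03 0.1 -0.3 0 0 0 1;-0.03 0.1 -0.6 0 0 0 1"

```text
clock: 22.85
tool_pos: [0.5281, 0.1966, 0.1681]
orientation: [-1.818, -2.556, 0.009]
contact_force: [1.4, 1.2, -18.8]
width: 0.0289
```

```bash
python3 -c "
from h import *
mv(.529,.197,.17,109)
d=save('scene','s21.png',(285,120,355,240),5)
"
```

```text
t 22.85 pos [0.5281 0.1966 0.1681] F [  1.4   1.2 -18.8] w 0.0289
move [ 0.    0.09 -0.19] [-0.008 -0.001  0.003]
```

View pics/s21.png

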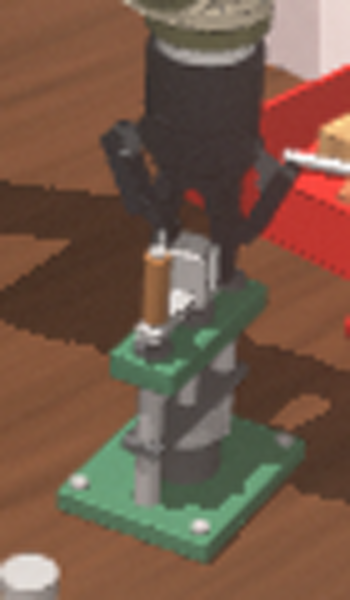

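Request:
move_arm --moves "0 0.1 -0.2 -0.01 0 0 1;0 0.1 -0.5 -0.01 0 0 1;0 0.1 -0.8 -0.01 0 0 1"

```text
clock: 23.2
tool_pos: [0.5284, 0.1967, 0.1772]
orientation: [-1.821, -2.56, -0.002]
contact_force: [-6.3, -2.8, -9.7]
width: 0.0291
```

```bash
python3 -c "
from h import *
mv(.529,.197,.17,109)
w=save('wrist','w21.png',(200,215,350,375),5)
"
```

```text
t 23.2 pos [0.5284 0.1967 0.1772] F [-6.3 -2.8 -9.7] w 0.0291
move [0.   0.07 0.72] [ 0.001 -0.001  0.003]
```

View pics/w21.png

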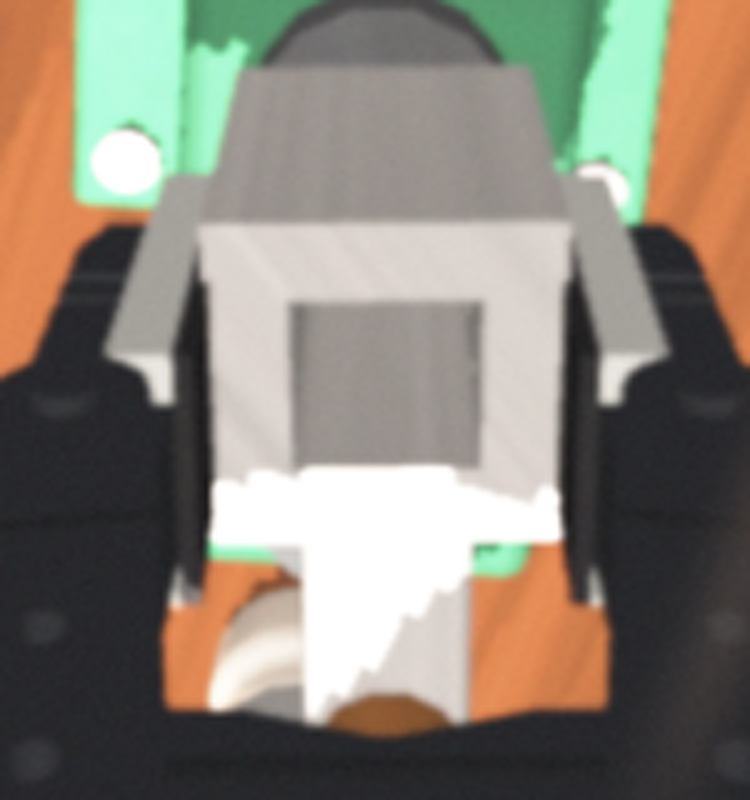

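Request:
move_arm --moves "0 0 -0.4 0 0 0 1;0 0 -1 0 0 0 1;0 0 -2 0 0 0 1;0 0 -4 0 0 0 1;0 0 -7 0 0 0 1"

```text
clock: 23.75
tool_pos: [0.5286, 0.1968, 0.2495]
orientation: [1.821, 2.559, 0.004]
contact_force: [1.0, 0.5, -2.1]
width: 0.029
```

```bash
python3 -c "
from h import *
d=save('scene','s22.png'); w=save('wrist','w22.png',(200,215,350,375),4)
mv(.545,-.165,.24,109)
"
```

```text
t 23.85 pos [0.5304 0.1971 0.2536] F [ 0.2  0.4 -1.6] w 0.0289
move [-34.68 -10.52   1.27] [0.013 0.001 0.003]
```

View pics/s22.png

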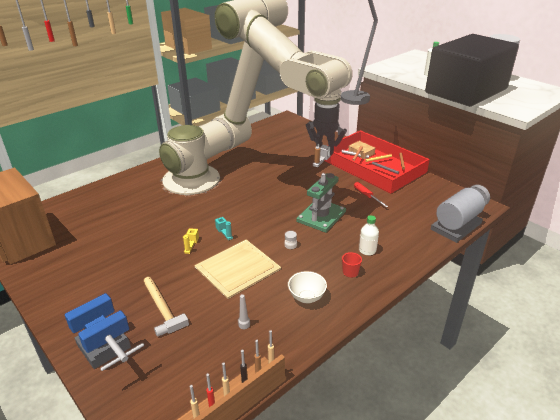

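View pics/w22.png

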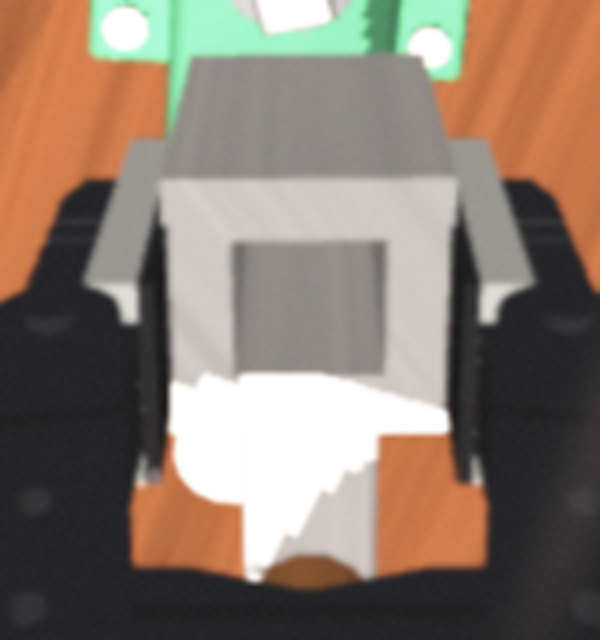

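Request:
move_arm --moves "-34.7 -10.5 1 0 0 0 1;-34.7 -10.5 1 0 0 0 1;-34.7 -10.5 1 0 0 0 1;-34.7 -10.5 1 0 0 0 1;-34.7 -10.5 1 0 0 0 1"

```text
clock: 24.35
tool_pos: [0.54, -0.055, 0.2447]
orientation: [1.815, 2.552, 0.016]
contact_force: [1.0, 0.6, -2.6]
width: 0.0293
```

```bash
python3 -c "
from h import *
mv(.545,-.165,.1,109)
"
```

```text
t 24.35 pos [ 0.54   -0.055   0.2447] F [ 1.   0.6 -2.6] w 0.0293
move [-10.52  -3.34  14.45] [0.014 0.002 0.003]
```

Request:
move_arm --moves "-5 -1.6 1 0.014 0 0 1;-10 -3.2 3 0.014 0 0 1;-10.5 -3.3 7 0.014 0 0 1;-10.5 -3.3 11 0.014 0 0 1;-10.5 -3.3 14.4 0.014 0 0 1"

```text
clock: 24.85
tool_pos: [0.5451, -0.1654, 0.0987]
orientation: [1.822, 2.557, -0.002]
contact_force: [0.1, 0.4, -2.4]
width: 0.029
```

```bash
python3 -c "
from h import *
w=save('scene','s23.png',(190,200,310,310),5)
mv(.545,-.165,.035,109)
"
```

```text
t 24.9 pos [ 0.5429 -0.1639  0.0936] F [-3.3  1.4 -8.8] w 0.0287
move [-0.19  0.19  5.86] [-0.006 -0.004  0.002]
```

View pics/s23.png

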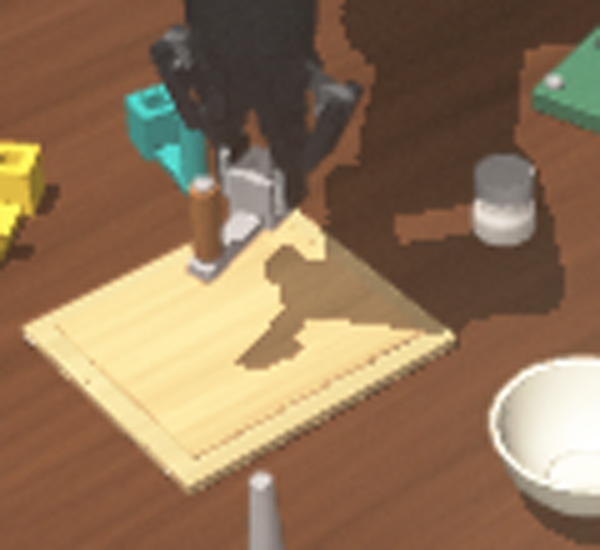

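Level and over the board. I'll lower it slowly.

Request:
move_arm --moves "-0.1 0.1 2 -0.003 0 0 1;-0.1 0.1 4 -0.003 0 0 1;-0.1 0.1 5.5 -0.003 0 0 1;-0.1 0.1 6.2 -0.003 0 0 1;-0.1 0.1 6.3 -0.003 0 0 1"

```text
clock: 25.4
tool_pos: [0.5441, -0.1645, 0.0308]
orientation: [-1.819, -2.555, -0.001]
contact_force: [-0.3, 0.9, -3.2]
width: 0.029
```

```bash
python3 -c "
from h import *
mv(.545,-.165,.025,109)
"
```

```text
t 25.4 pos [ 0.5441 -0.1645  0.0308] F [-0.3  0.9 -3.2] w 0.029
move [-0.09  0.07  0.58] [-0.002 -0.004  0.002]
```

Request:
move_arm --moves "0 0 0.2 0 -0.004 0 1;0 0 0.5 0 -0.004 0 1;0 0 0.5 0 -0.004 0 1"

```text
clock: 25.7
tool_pos: [0.5441, -0.1645, 0.0261]
orientation: [-1.821, -2.558, 0.003]
contact_force: [-0.3, -0.3, -2.4]
width: 0.0292
```

Request:
move_arm --moves "0 0 0.15 0 0 0 1;0 0 0.25 0 0 0 1;0 0 0.25 0 0 0 1"

```text
clock: 26.0
tool_pos: [0.5441, -0.1644, 0.0236]
orientation: [-1.821, -2.558, 0.003]
contact_force: [0.3, 0.7, -2.9]
width: 0.0287
```

Request:
move_arm --moves "0 0 0.1 0 0 0 1;0 0 0.15 0 0 0 1;0 0 0.15 0 0 0 1"

```text
clock: 26.3
tool_pos: [0.5442, -0.1644, 0.0224]
orientation: [-1.822, -2.559, 0.003]
contact_force: [-0.2, 0.2, 1.1]
width: 0.0292
```

Request:
move_arm --moves "0 0 0.1 0 0 0 1;0 0 0.1 0 0 0 1;0 0 0.1 0 0 0 1"

```text
clock: 26.6
tool_pos: [0.5442, -0.1643, 0.0221]
orientation: [-1.822, -2.559, 0.003]
contact_force: [-2.9, 3.0, 7.3]
width: 0.0287
```

Contact with the board at TCP z 0.022, as expected. Releasing.

Request:
move_arm --moves "0 0 0 0 0 0 0.8;0 0 0 0 0 0 0.6;0 0 0 0 0 0 0.4;0 0 0 0 0 0 0.2;0 0 0 0 0 0 0.2"

```text
clock: 27.1
tool_pos: [0.5443, -0.1643, 0.022]
orientation: [-1.822, -2.559, 0.003]
contact_force: [-0.1, 0.6, -0.0]
width: 0.0685
```

Request:
move_arm --moves "0 0 -3 0 0 0 0.2;0 0 -7 0 0 0 0.2;0 0 -12 0 0 0 0.2;0 0 -17 0 0 0 0.2;0 0 -17 0 0 0 0.2"

```text
clock: 27.6
tool_pos: [0.5467, -0.1652, 0.1988]
orientation: [1.814, 2.549, -0.0]
contact_force: [-0.4, 0.1, -0.5]
width: 0.0682
```

```bash
python3 -c "
from h import *
st=r.get_state();print(st['clock'],st['tool_pos'],st['contact_force'])
w=save('scene','s24.png'); save('scene','s24c.png',(190,230,290,300),7); wr=save('wrist','w24.png')
d=save('scene','s25.png',(285,150,355,240),7)
im=cv2.imread('pics/s25.png');print(im[330:480:6,262:280].mean((1,2)).astype(int))
"
```

```text
27.6 [ 0.54668725 -0.16520295  0.19881693] [-0.40680368  0.07443825 -0.53567987]
[112 111 109 108 100  74  73  72  74  85 102 117 132 131 116  88  73  76
  76  76  75  76  77  76  75]
```

View pics/w24.png

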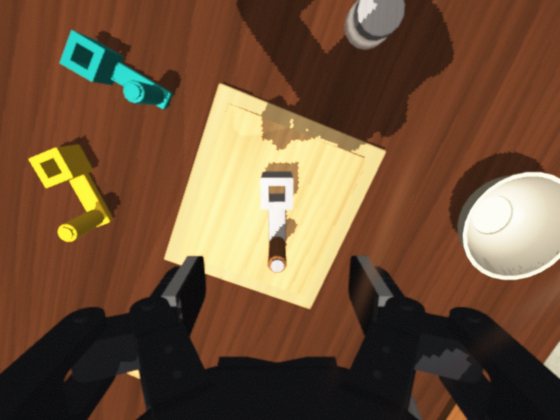

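View pics/s24c.png

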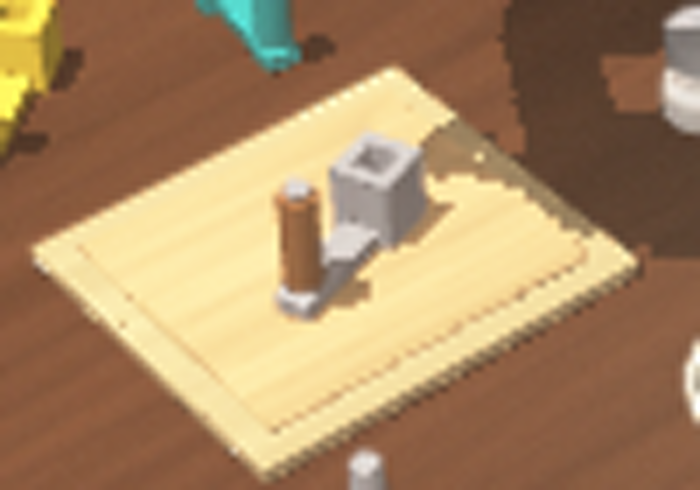

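View pics/s25.png

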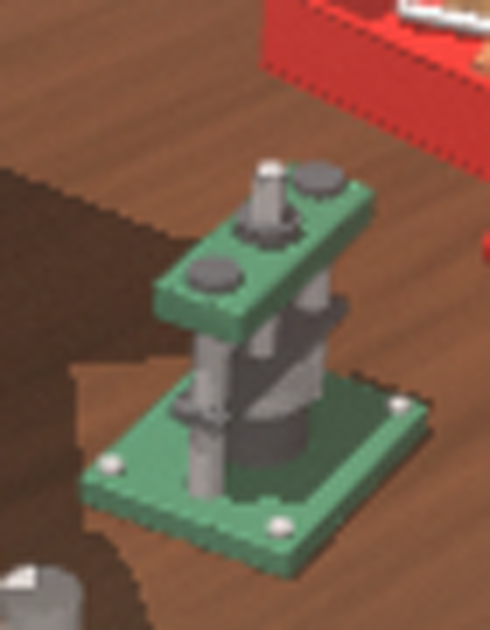

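The crank lies flat on the board with its handle up. In the wrist view the hub is at about (277,190) and the handle at about (278,265), both well inside the board. The platen has not moved since the stop was felt, and nothing else looks disturbed. I'm handing in.

```bash
python3 -c "
from h import *
print(r.hand_in()); print(r.get_state()['clock'])"
```

```text
the job is handed in; nothing more can be done
None
the job is handed in; nothing more can be done
```

I fitted the crank, wound the platen down to its stop, lifted the crank off and laid it back on the board, handing in at about 28 s. The hand-in gives no verdict.

- **Fitting:** The spindle's square was at about 61° in the wrist view. The crank went on with no jam and met the shoulder with its underside at about 0.150 m.
- **Winding:** I turned it about 1.1 turns clockwise by the handle, against about 2 N. At the stop, the force rose to about 12.6 N at the handle. That is over the 6–10 N needed but under the 15 N limit, and I backed off at once.
- **Lifting off:** There was some drag, up to 24 N at the wrist. The platen's edge in the scene picture was in the same place before and after the lift.
- **Last checks:** The crank lies flat on the board, handle up, with hub and handle well inside it. The gripper is clear, with about 0 N on it. No bystander looked moved in the parts of the pictures I viewed; I did not measure them. Platen height was judged only from the picture and the felt stop. The picture gave about 16 mm of travel before the stop, against about 16.5 mm from the turns.

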